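# Cure painted tiles in a lamp box with a sprung slide tray

## Task

Cure the painted tiles: lift the tent-shaped cover off the lamp box's slide tray and hang it astride the rail on top of the lamp box, then lay every tile flat and square on a marked square of the tray, one to a square. Push the knob fully home so that the tray carries all the tiles into the lamp box, hold it there for three seconds, let the tray spring right out again, and set all the tiles out in a straight row on the drying board, each centred and square on a marked square of its own. Leave the mug and the jar where they stand.

Things in the scene. Friction and masses are not known exactly. Their poses are not given: they have to be found in the camera images.
- lampbox: Fixed grey lamp box on the work surface: 320 mm wide (its y), open at the front, face 110 mm and back 265 mm ahead (+x) of the origin, flat roof 65 mm up; opening 53 mm high, 296 mm wide. The origin lies on the work surface below the centre of the tray when the tray is out; x points into the box, z up.
- slide (a joint): Travel of the sprung aluminium tray into the lamp box (m): 0 fully out, 0.140 fully home against its stop; it counts as home beyond 0.134. The spring pushes back with about 3 N when out and 9 N when home (plus damping, 45 N per m/s) and returns the tray all the way by itself when let go.
- knob_face (a point): Centre of the flat front face of the tray's black push knob, an upright disc of 40 mm diameter, 10 mm thick, on a stem at the tray's front, 26 mm above the work surface, 115 mm towards -x of the tray's centre (lamp box axes). It faces the robot and moves with the tray; push it along the lamp box's +x.
- tray0 (a point): Centre of marked square 0 of 3 on the tray's top face (outlined in black, 64 mm). The three lie in a row along the lamp box's y, 78 mm apart, and move with the tray, a flat plate without rims, 116 mm (x) by 285 mm (y), its top 20 mm above the work surface. Axes as the lamp box's.
- tray1 (a point): Centre of marked square 1 of 3 on the tray's top face (outlined in black, 64 mm). The three lie in a row along the lamp box's y, 78 mm apart, and move with the tray, a flat plate without rims, 116 mm (x) by 285 mm (y), its top 20 mm above the work surface. Axes as the lamp box's.
- tray2 (a point): Centre of marked square 2 of 3 on the tray's top face (outlined in black, 64 mm). The three lie in a row along the lamp box's y, 78 mm apart, and move with the tray, a flat plate without rims, 116 mm (x) by 285 mm (y), its top 20 mm above the work surface. Axes as the lamp box's.
- rail: Fixed steel rail on the lamp box's roof: a round bar of 14 mm diameter, 260 mm long, along the rail's y (parallel to the lamp box's y) on two posts at its ends. Its origin lies on the roof under the bar's middle; the bar's axis is 95 mm above the roof (160 mm above the work surface).
- rail_mid (a point): Middle of the rail's bar, on its axis; axes as the rail's.
- cover: Loose tent-shaped cover of sheet steel, 150 mm long (its y): two sloping sides under a 28 mm wide flat ridge, open below, 66 mm wide at its feet (62 mm inside), about 20 mm inside just under the ridge; a wooden grip on top. 0.25 kg. It starts standing on the tray's middle. Origin: between its feet, at their level. Hung, its ridge rests on the bar, one side hanging either side.
- cover_ridge (a point): Middle of the underside of the cover's ridge, 70.7 mm above the feet. It lies about 7 mm above the bar's axis when hung.
- cover_grip (a point): Point to take the cover by: in the wooden grip, 11 mm below its top. The grip is 12 mm thick (the cover's x), 70 mm long (its y) and rises 31 mm above the ridge's underside.
- tile1: A square painted terracotta tile, 60 x 60 x 15 mm, 0.1 kg, loose; two or three such tiles, all alike, lie on the sheet of paper (None if absent). Origin: centre of its underside; z up; x and y along its edges.
- tile2: A square painted terracotta tile, 60 x 60 x 15 mm, 0.1 kg, loose; two or three such tiles, all alike, lie on the sheet of paper (None if absent). Origin: centre of its underside; z up; x and y along its edges.
- tile3: A square painted terracotta tile, 60 x 60 x 15 mm, 0.1 kg, loose; two or three such tiles, all alike, lie on the sheet of paper (None if absent). Origin: centre of its underside; z up; x and y along its edges.
- board: Fixed wooden drying board, 280 mm (its x) by 112 mm (its y), 6 mm thick. Origin: centre of its underside.
- dry0 (a point): Centre of marked square 0 of 3 on the drying board's top (outlined in dark brown, 64 mm), 6 mm above the work surface. The three lie in a row along the board's x, 78 mm apart. Axes as the board's.
- dry1 (a point): Centre of marked square 1 of 3 on the drying board's top (outlined in dark brown, 64 mm), 6 mm above the work surface. The three lie in a row along the board's x, 78 mm apart. Axes as the board's.
- dry2 (a point): Centre of marked square 2 of 3 on the drying board's top (outlined in dark brown, 64 mm), 6 mm above the work surface. The three lie in a row along the board's x, 78 mm apart. Axes as the board's.
- sheet: Flat sheet of paper fixed to the work surface, 250 x 220 mm, on which the tiles lie at the start (at table height). Origin: its centre.
- mug: Bystander: white mug, 80 mm across, 95 mm high. Origin: centre of its underside.
- jar: Bystander: amber glass jar with a lid, 80 mm across, 110 mm high. Origin: centre of its underside.
There are look-alikes about, which are no part of the job. Leave any pink or turquoise look-alike of the tile3 alone.

How it is judged:
By the outcome, as a careful person would: the job done as asked, in the order asked, and still so for the second after the job is handed in, with the robot touching nothing.
Of tile1, tile2, tile3 only 2 to 3 are there at a start; the rules pass over those that are not, and their reading is None.
At some moment in a run one of tile1, tile2, tile3 may be knocked a few centimetres aside while the robot is not near it.
It also fails if it takes over 210 s, if anything falls off the work surface, if the arm or the gripper's body presses on something with over 40 N, if the wrist force passes 120 N, or if a joint passes its speed limit or range.

## Robot

A 6-joint arm with a two-finger parallel gripper is mounted at the origin on the work surface. World frame = base frame: x ahead of the robot, y to its left, z up, the work surface at z = 0. Lengths are in m, angles in rad, forces in N, time in s.
With the tool pointing down it reaches from about 0.35 to 0.775 m from the base axis. Payload 7.3 kg.
Tool frame: the origin (TCP) lies at the very end of the fingers, on their centre line; the grasp point (between the pads) lies 19 mm behind it; z points along the fingers, y is the line along which they close (so a half turn about z gives the same grasp; the last joint's range is limited). The gripper opens to 92 mm and grips with 3 to 60 N. Pads are 19 mm wide; open, the fingers measure 130 mm over their backs; the gripper's body (75 mm by 190 mm) begins 47 mm behind the grasp point.
Start: joints at [0.968, 0.342, 1.524, -0, 1.275, -0.146], TCP at [0.232, 0.471, 0.195] pointing down, gripper open.
Joint ranges: [-2.53, 2.53], [-0.77, 2.02], [0.04, 2.7], [-1, 4.14], [0.28, 2.66], [-3.11, 3.11]. Speed limits (rad/s): [2.57, 2.57, 3.14, 3.14, 3.14, 3.14].

## Interface

Orientations are given as [roll, pitch, yaw] about the fixed x, y, z axes, in that order (R = Rz(yaw) Ry(pitch) Rx(roll)).
In Python, from cell import telemetry, eyes, job gives the robot as it stands.
- The arm moves only by the tool apply_moves, never from a script. Its arguments are lists of equal length, an entry for each row: "delta_pos": the shift along the world's x, y, z each as a share of 0.4 m, from -1 to 1, a list of three; "dr": the turn, a rotation vector about the world's x, y, z each as a share of 0.5 rad, from -1 to 1, a list of three; "jaw": the opening, from 0 (shut) to 1 (fully open). A call has 1 to 8 rows; each row is the pose to reach, as a shift and turn from the pose commanded when the call began; what a row does not reach only later rows make up. A row lasts 1/12 s, in which the tool goes at most 41.7 mm and 7.16 degrees, less where a joint would pass 70% of its speed; a pose out of reach is approached as far as the arm can. A call with a number of a shift or a turn outside -1 to 1 is refused whole. A call with a gripper value outside its range is refused whole. The fingers move at their own pace and stop on an object; "force" is the grip in N (left out, the last holds). Time passes only in rows, so rows that repeat a pose let the fingers close. It gives the time, the measured TCP pose, the force, the opening and the grip force at its end, in the units of the state.
- telemetry.observe(): the state, without advancing time (a new reading comes with each control period).
- eyes.read_camera(name): name is "scene" or "side" or "wrist"; returns the picture (400x640x3 uint8, red, green, blue); there is no depth.
- eyes.camera_model(name): a dict with "vertical_fov" (degrees; the focal length in pixels is half the picture's height over the tangent of half this angle, whatever the lens; pixels are square), "cx", "cy" (the principal point, pixels), "k1" (the pictures are not rectified: a ray, as slopes to the right and down, at radius r is drawn at 1 + k1 r^2 times it, then the intrinsics apply), "rvec" (rotation vector, rad) and "tvec" (3), from world to camera coordinates, as OpenCV has them; the wrist camera has in their place "hand_eye" (4x4, takes a point from camera to tool coordinates, whose origin is the TCP and whose axes are the flange's). Camera axes: x right, y down, z forward; pixel columns grow to the right and rows downward; lengths in m; the calibration is good to about 2 mm. A picture is of the moment at which its call begins: read the wrist's pose just before it. camera_model takes no time and is no camera call.
- job.hand_in(): hands the job in; it is judged then, once.
The state is a dict: "time": time; "qpos": joint angles; "qvel": joint speeds; "joint_efforts": joint torques, N m; "tool_pos": TCP position; "tool_rot": TCP orientation; "contact_force": force on the tool from outside, world axes, zero at the start; "torque": the same for the moment, N m; "opening": finger opening in m; "grip_force": force on a finger pad.
Only numpy, scipy, OpenCV 4.12 (cv2) and the standard library are available. Lean on these libraries where they do the work, as an engineer would, in place of code of your own. Each camera call takes 0.05 s, during which the arm holds its last target. There are 200 camera calls.

## Working session

There is one attempt and no reset: what is moved stays moved. The work goes in short steps, Python scripts to look and compute and a tool call to move; the robot and the scene stay as the last step left them, time stands still between calls to the robot, and variables do not carry over. Pictures are saved under pics/ and viewed, at most 14 in all, crops included, and the job is handed in when it is done.

Besides the shell and the picture viewer there is one more tool, called in YAML: its name, and indented under it one key for each argument. apply_moves: Moves the arm, as the interface text tells. Its arguments: {"type":"object","properties":{"delta_pos":{"type":"array"},"dr":{"type":"array"},"jaw":{"type":"array"},"force":{"type":"number"}},"required":["delta_pos","dr","jaw"]}

```bash
ls; mkdir -p pics
python3 - <<'E'
from cell import telemetry, eyes, job
import cv2
print(telemetry.observe())
for n in("scene","side","wrist"):
    im=eyes.read_camera(n); cv2.imwrite(f"pics/{n}0.png",im[:,:,::-1]); m=eyes.camera_model(n); print(n,m)
E
```

```text
pics
{'time': 0.0, 'qpos': array([ 9.68026419e-01,  3.42742018e-01,  1.52501855e+00, -3.47256265e-05,
        1.27540242e+00, -1.46009992e-01]), 'qvel': array([ 0.00101112,  0.00088923,  0.00033403, -0.00116119,  0.0023074 ,
       -0.00084734]), 'joint_efforts': array([-6.76736581e-04, -4.31236053e+01, -2.44217098e+01,  7.17036752e-02,
        5.60185465e-02, -1.33010640e-04]), 'tool_pos': array([0.23127914, 0.47079981, 0.19473446]), 'tool_rot': array([-3.14003420e+00, -1.95618338e-04,  2.68484272e+00]), 'contact_force': array([ 0.21714174,  0.58926074, -0.19824737]), 'torque': array([-0.05020368,  0.03734787, -0.05049872]), 'grip_force': 0.0, 'opening': 0.09187062957305334}
scene {'vertical_fov': 52.86383841051442, 'cx': 317.13160321053255, 'cy': 194.31812734208725, 'k1': -0.02042656573560196, 'rvec': array([ 2.20422981,  1.10817025, -0.4348047 ]), 'tvec': array([-0.24441672, -0.24987152,  1.69420798])}
side {'vertical_fov': 54.70762591180694, 'cx': 319.89251633166805, 'cy': 195.9411665927175, 'k1': -0.052770409239537144, 'rvec': array([ 2.00655121, -0.56189002,  0.35515973]), 'tvec': array([-0.45777521,  0.19756327,  0.90819325])}
wrist {'vertical_fov': 60.82351745066558, 'cx': 316.4928413190351, 'cy': 201.43658799822015, 'k1': -0.012900425324518057, 'hand_eye': array([[ 3.02919208e-04, -9.63239384e-01, -2.68644371e-01,
         7.31997785e-02],
       [ 9.99999724e-01,  4.73927509e-04, -5.71709419e-04,
        -3.60194260e-04],
       [ 6.78010985e-04, -2.68644123e-01,  9.63239262e-01,
        -1.88511137e-01],
       [ 0.00000000e+00,  0.00000000e+00,  0.00000000e+00,
         1.00000000e+00]])}
```

View pics/scene0.png

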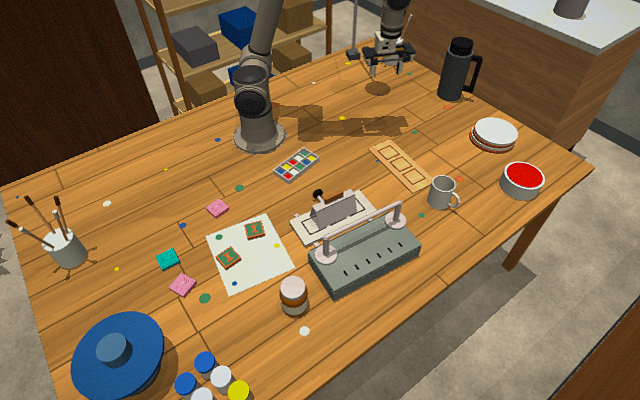

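View pics/side0.png

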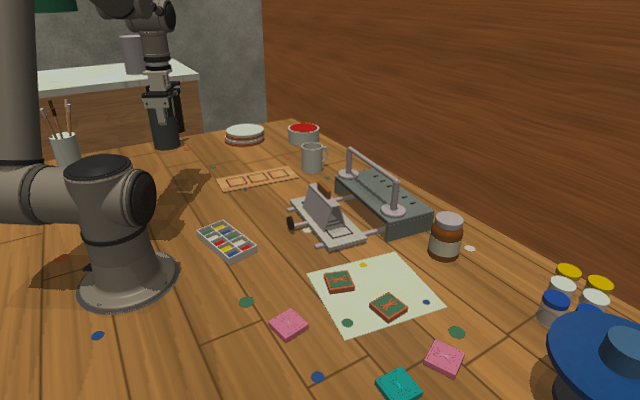

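```bash
cat > h.py <<'E'
from cell import telemetry, eyes, job
import cv2, numpy as np
from scipy.spatial.transform import Rotation as R
def cam(n, st=None):
    m=eyes.camera_model(n); f=200/np.tan(np.radians(m["vertical_fov"])/2)
    K=np.array([[f,0,m["cx"]],[0,f,m["cy"]],[0,0,1]]); d=np.array([m["k1"],0,0,0])
    if n=="wrist":
        T=np.eye(4); T[:3,:3]=R.from_euler('xyz',st["tool_rot"]).as_matrix(); T[:3,3]=st["tool_pos"]
        T=np.linalg.inv(T@m["hand_eye"]); rv=cv2.Rodrigues(T[:3,:3])[0]; tv=T[:3,3]
    else: rv,tv=m["rvec"],m["tvec"]
    return K,d,np.array(rv,float).reshape(3,1),np.array(tv,float).reshape(3,1)
def ray(c,px):
    K,d,rv,tv=c; u=cv2.undistortPoints(np.array(px,float).reshape(-1,1,2),K,d).reshape(-1,2)
    Rm=cv2.Rodrigues(rv)[0]; return (-Rm.T@tv).ravel(), np.c_[u,np.ones(len(u))]@Rm
def plane(c,px,z):
    o,v=ray(c,px); return o+v*((z-o[2])/v[:,2])[:,None]
def proj(c,p): return cv2.projectPoints(np.array(p,float).reshape(-1,1,3),c[2],c[3],c[0],c[1])[0].reshape(-1,2)
def snap(n,name=None):
    st=telemetry.observe(); im=eyes.read_camera(n)[:,:,::-1].copy()
    if name: cv2.imwrite(f"pics/{name}.png",im)
    return im,cam(n,st),st
E
python3 - <<'E'
from h import *
np.set_printoptions(precision=3,suppress=True)
s=cam("scene"); d=cam("side")
for n,z,a,b in [("tileA",.015,(229,258),(388,305)),("tileB",.015,(255,230),(339,281)),("knob",.026,(318,193),(291,224)),("board",.006,(400,165),(258,180)),("mugtop",.095,(444,180),(312,145)),("jartop",.11,(293,282),(447,219)),("railL",.16,(323,242),(394,182)),("railR",.16,(401,205),(350,150)),("pink",.015,(217,208),(288,323)),("palette",.015,(297,165),(227,240)),("boxcorner",.065,(420,252),(335,175)),("tray corner",.02,(290,217),(327,248)),("grip",.1,(334,195),(325,188))]:
    print(n,plane(s,a,z),plane(d,b,z))
print(ray(s,(0,0))[0],ray(d,(0,0))[0])
E
```

```text
tileA [[ 0.475 -0.393  0.015]] [[ 0.466 -0.394  0.015]]
tileB [[ 0.429 -0.271  0.015]] [[ 0.42  -0.276  0.015]]
knob [[ 0.431 -0.009  0.026]] [[ 0.432 -0.018  0.026]]
board [[0.491 0.341 0.006]] [[0.482 0.327 0.006]]
mugtop [[0.693 0.336 0.095]] [[0.707 0.33  0.095]]
jartop [[ 0.714 -0.303  0.11 ]] [[ 0.716 -0.313  0.11 ]]
railL [[ 0.685 -0.178  0.16 ]] [[ 0.668 -0.161  0.16 ]]
railR [[0.719 0.094 0.16 ]] [[0.701 0.085 0.16 ]]
pink [[ 0.266 -0.329  0.015]] [[ 0.259 -0.329  0.015]]
palette [[0.258 0.017 0.015]] [[0.254 0.014 0.015]]
boxcorner [[0.839 0.076 0.065]] [[0.671 0.121 0.065]]
tray corner [[ 0.457 -0.148  0.02 ]] [[ 0.462 -0.158  0.02 ]]
grip [[ 0.523 -0.011  0.1  ]] [[0.554 0.    0.1  ]]
[ 1.207 -0.567  1.102] [ 0.01  -0.837  0.611]
```

Run:
```python
import cv2
a=cv2.imread("pics/scene0.png")[130:320,190:460]; b=cv2.imread("pics/side0.png")[110:350,200:480]
a=cv2.resize(a,(800,563),interpolation=cv2.INTER_CUBIC);cv2.imwrite("pics/sc.png",a)
b=cv2.resize(b,(700,600),interpolation=cv2.INTER_CUBIC);cv2.imwrite("pics/sd.png",b)
```

```text
(no output)
```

View pics/sc.png

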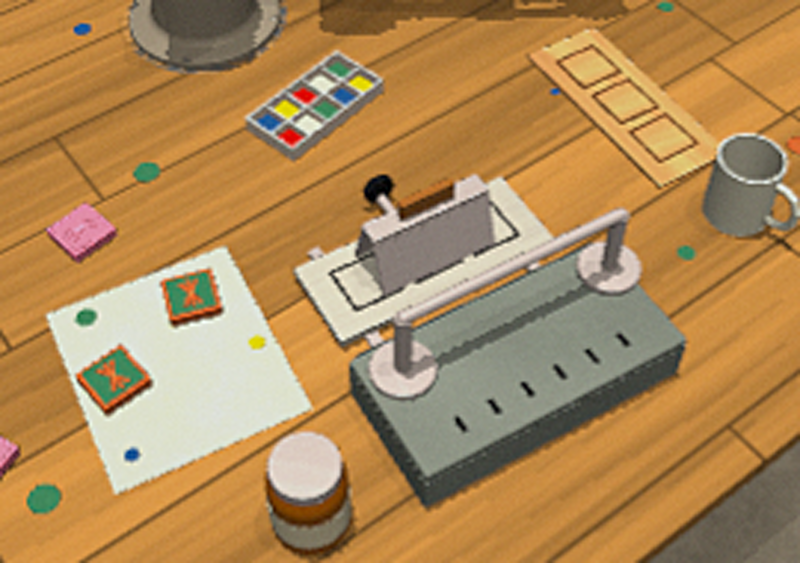

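apply_moves:
  delta_pos:
    - [0.55, -0.45, 0.25]
    - [0.55, -0.45, 0.25]
    - [0.55, -0.45, 0.25]
    - [0.55, -0.45, 0.25]
    - [0.55, -0.45, 0.25]
    - [0.55, -0.45, 0.25]
    - [0.55, -0.45, 0.25]
    - [0.55, -0.45, 0.25]
  dr:
    - [0, 0, -1]
    - [0, 0, -1]
    - [0, 0, -1]
    - [0, 0, -1]
    - [0, 0, -1]
    - [0, 0, -1]
    - [0, 0, -1]
    - [0, 0, -1]
  jaw: [1, 1, 1, 1, 1, 1, 1, 1]

```text
time: 0.82
tool_pos: [0.4559, 0.2877, 0.2971]
tool_rot: [3.138, 0.003, 2.18]
contact_force: [-0.4, -0.7, -0.2]
opening: 0.0916
grip_force: 0.0
```

apply_moves:
  delta_pos:
    - [0, 0, 0]
    - [0, 0, 0]
    - [0, 0, 0]
    - [0, 0, 0]
    - [0, 0, 0]
    - [0, 0, 0]
  dr:
    - [0, 0, -1]
    - [0, 0, -1]
    - [0, 0, -1]
    - [0, 0, -1]
    - [0, 0, -1]
    - [0, 0, -1]
  jaw: [1, 1, 1, 1, 1, 1]

```text
time: 1.32
tool_pos: [0.4512, 0.2914, 0.2951]
tool_rot: [-3.141, 0.0, 1.689]
contact_force: [0.3, 0.4, 0.4]
opening: 0.0917
grip_force: 0.0
```

Run:
```python
from h import *
im,c,st=snap("wrist","w1"); print(st["tool_pos"],st["tool_rot"],st["time"])
```

```text
[0.45117644 0.29138134 0.29507116] [-3.14087687e+00  1.44650488e-04  1.68883215e+00] 1.3167
```

View pics/w1.png

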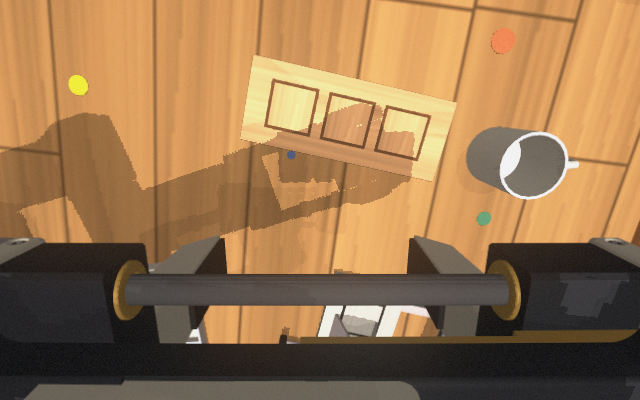

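Run:
```python
from h import *
np.set_printoptions(precision=4,suppress=True)
st=dict(tool_pos=[0.45117644,0.29138134,0.29507116],tool_rot=[-3.14087687e+00,1.44650488e-04,1.68883215e+00])
im=cv2.imread("pics/w1.png"); c=cam("wrist",st); g=cv2.cvtColor(im,cv2.COLOR_BGR2GRAY)
def ref(p): return cv2.cornerSubPix(g,np.array(p,np.float32).reshape(-1,1,2),(4,4),(-1,-1),(3,50,.01)).reshape(-1,2)
P=ref([(254,55),(456,102),(432,181),(241,138)]); print(P)
W=plane(c,P,.006); print(W,W.mean(0),np.linalg.norm(W-np.roll(W,-1,0),axis=1))
# squares: dark outline within -> contours of the inside
m=cv2.adaptiveThreshold(g,255,cv2.ADAPTIVE_THRESH_MEAN_C,cv2.THRESH_BINARY,15,4)
C,_=cv2.findContours(m,cv2.RETR_LIST,cv2.CHAIN_APPROX_NONE)
for k in C:
    (x,y),(w,h),a=cv2.minAreaRect(k)
    if 35<w<60 and 35<h<60 and 240<x<460 and 50<y<180: print((x,y),(w,h),a,plane(c,[(x,y)],.006))
```

```text
[[254.6602  54.5839]
 [453.7995 101.7943]
 [432.     181.    ]
 [240.751  138.38  ]]
[[0.3536 0.4182 0.006 ]
 [0.6243 0.391  0.006 ]
 [0.6177 0.2803 0.006 ]
 [0.342  0.3082 0.006 ]] [0.4844 0.3494 0.006 ] [0.2722 0.1109 0.2771 0.1106]
(402.1259765625, 133.01414489746094) (40.189788818359375, 42.48430633544922) 14.534454345703125 [[0.5627 0.3418 0.006 ]]
(401.3546142578125, 132.73968505859375) (52.34690475463867, 50.39663314819336) 12.804265975952148 [[0.5615 0.3421 0.006 ]]
(347.0140380859375, 120.2724609375) (40.7745246887207, 42.048728942871094) 12.994616508483887 [[0.4848 0.3497 0.006 ]]
(350.9970397949219, 121.11296081542969) (57.93175506591797, 51.01716995239258) 12.804265022277832 [[0.4903 0.3493 0.006 ]]
(290.75738525390625, 107.46759033203125) (42.196651458740234, 42.506927490234375) 12.804266929626465 [[0.4068 0.3575 0.006 ]]
```

apply_moves:
  delta_pos:
    - [0.15, -0.9, 0.14]
    - [0.15, -0.9, 0.14]
    - [0.15, -0.9, 0.14]
    - [0.15, -0.9, 0.14]
    - [0.15, -0.9, 0.14]
    - [0.15, -0.9, 0.14]
    - [0.15, -0.9, 0.14]
    - [0.15, -0.9, 0.14]
  dr:
    - [0, 0, -0.48]
    - [0, 0, -0.48]
    - [0, 0, -0.48]
    - [0, 0, -0.48]
    - [0, 0, -0.48]
    - [0, 0, -0.48]
    - [0, 0, -0.48]
    - [0, 0, -0.48]
  jaw: [1, 1, 1, 1, 1, 1, 1, 1]

```text
time: 2.03
tool_pos: [0.5055, -0.0355, 0.3464]
tool_rot: [3.141, -0.0, 1.449]
contact_force: [1.2, -0.4, 0.3]
opening: 0.0918
grip_force: 0.0
```

apply_moves:
  delta_pos:
    - [0, -0.15, 0]
    - [0, -0.15, 0]
    - [0, -0.15, 0]
    - [0, -0.15, 0]
  dr:
    - [0, 0, 0]
    - [0, 0, 0]
    - [0, 0, 0]
    - [0, 0, 0]
  jaw: [1, 1, 1, 1]

```text
time: 2.37
tool_pos: [0.5056, -0.0943, 0.3456]
tool_rot: [-3.141, -0.001, 1.445]
contact_force: [-1.2, 0.6, 0.3]
opening: 0.0919
grip_force: 0.0
```

Run:
```python
from h import *
im,c,st=snap("wrist","w2"); print(repr(st["tool_pos"]),repr(st["tool_rot"]),st["time"])
```

```text
array([ 0.50557222, -0.09427861,  0.34562563]) array([-3.14089880e+00, -6.73090762e-04,  1.44492261e+00]) 2.3667
```

View pics/w2.png

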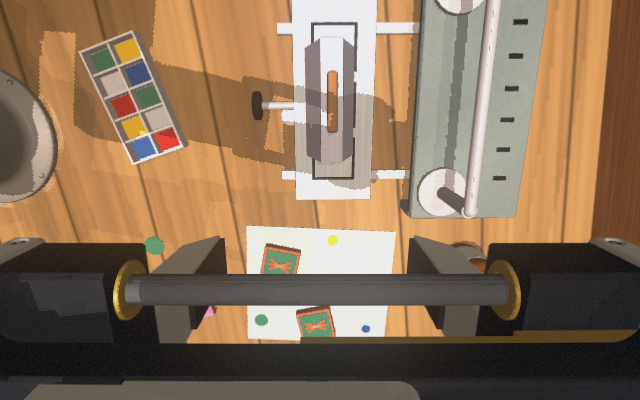

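Run:
```python
from h import *
np.set_printoptions(precision=4,suppress=True)
st=dict(tool_pos=[ 0.50557222, -0.09427861,  0.34562563],tool_rot=[-3.14089880e+00, -6.73090762e-04,  1.44492261e+00])
im=cv2.imread("pics/w2.png"); c=cam("wrist",st); g=cv2.cvtColor(im,cv2.COLOR_BGR2GRAY)
def ref(p): return cv2.cornerSubPix(g,np.array(p,np.float32).reshape(-1,1,2),(4,4),(-1,-1),(3,50,.01)).reshape(-1,2)
def show(n,W): print(n,W,W.mean(0),np.linalg.norm(W-np.roll(W,-1,0),axis=1))
P=ref([(313,23),(355,23),(354,178),(313,178)]);print(P);show("outl",plane(c,P,.02))
P=ref([(296,199),(370,199)]);show("traybot",plane(c,P,.02))
hsv=cv2.cvtColor(im,cv2.COLOR_BGR2HSV)
m=cv2.inRange(hsv,(5,110,60),(20,255,255)); mm=np.zeros_like(m); mm[60:145,322:345]=m[60:145,322:345]
r=cv2.minAreaRect(cv2.findNonZero(mm)); print(r); b=cv2.boxPoints(r); show("grip",plane(c,b,.1217))
# cover body mid edges
show("ridge", plane(c,ref([(320,38),(345,38),(342,161),(320,161)]),.0927))
# lamp box front bottom/roof corner, slots, rail
show("roof",plane(c,[(408,213),(515,217),(424,0)],.065))
m=cv2.inRange(hsv,(0,0,0),(180,255,60)); 
n,l,s,ct=cv2.connectedComponentsWithStats(m)
for i in range(1,n):
    if 15<s[i,4]<150 and 480<ct[i,0]<540 and ct[i,1]<190: print("slot",ct[i],plane(c,ct[i],.065))
for y in (20,60,100,140,180):
    row=im[y].astype(int).min(1); xs=np.where(row[450:510]>165)[0]+450; print("rail",y,xs.min() if len(xs) else None,xs.max() if len(xs) else None, plane(c,[(xs.mean(),y)],.160) if len(xs) else 0)
m=((hsv[:,:,0]>40)&(hsv[:,:,0]<90)&(hsv[:,:,1]>60)).astype(np.uint8)*255
n,l,s,ct=cv2.connectedComponentsWithStats(m)
for i in range(1,n):
    if s[i,4]>60 and 200<ct[i,1]<345: print("green",ct[i],s[i],plane(c,ct[i],.015))
m=cv2.inRange(hsv,(0,0,0),(180,255,75)); print("knobpx"); n,l,s,ct=cv2.connectedComponentsWithStats(m)
for i in range(1,n):
    if 240<ct[i,0]<275 and 85<ct[i,1]<125: print(s[i],ct[i],plane(c,ct[i],.03))
```

```text
[[311.2535  22.8522]
 [356.396   22.5291]
 [352.801  178.416 ]
 [312.1841 179.21  ]]
outl [[ 0.5199  0.0882  0.02  ]
 [ 0.5814  0.0809  0.02  ]
 [ 0.5552 -0.1354  0.02  ]
 [ 0.4931 -0.1289  0.02  ]] [ 0.5374 -0.0238  0.02  ] [0.0619 0.2179 0.0625 0.2187]
traybot [[ 0.4636 -0.1575  0.02  ]
 [ 0.5777 -0.1701  0.02  ]] [ 0.5206 -0.1638  0.02  ] [0.1148 0.1148]
((332.0, 101.0), (60.0, 8.0), 90.0)
grip [[ 0.5312  0.0144  0.1217]
 [ 0.5402  0.0133  0.1217]
 [ 0.5328 -0.0534  0.1217]
 [ 0.5234 -0.0522  0.1217]] [ 0.5319 -0.0195  0.1217] [0.0091 0.0671 0.0095 0.0671]
ridge [[ 0.5266  0.0552  0.0927]
 [ 0.5541  0.0518  0.0927]
 [ 0.5378 -0.095   0.0927]
 [ 0.5095 -0.0926  0.0927]] [ 0.532  -0.0202  0.0927] [0.0277 0.1476 0.0284 0.1488]
roof [[ 0.6258 -0.1862  0.065 ]
 [ 0.7801 -0.2118  0.065 ]
 [ 0.6606  0.0868  0.065 ]] [ 0.6889 -0.1037  0.065 ] [0.1565 0.3216 0.2752]
slot [520.2593  21.463 ] [[0.7797 0.0481 0.065 ]]
slot [515.25  55.5 ] [[0.7744 0.0087 0.065 ]]
slot [510.6429  87.8571] [[ 0.7693 -0.0306  0.065 ]]
rail 20 488 498 [[0.6987 0.0384 0.16  ]]
rail 60 483 493 [[0.6938 0.0014 0.16  ]]
rail 100 479 488 [[ 0.6892 -0.0378  0.16  ]]
rail 140 474 484 [[ 0.6845 -0.0794  0.16  ]]
rail 180 454 488 [[ 0.6714 -0.1225  0.16  ]]
green [153.7575 245.1716] [145 237  19  17 268] [[ 0.2196 -0.2071  0.015 ]]
green [278.9187 261.4637] [263 250  34  24 455] [[ 0.4199 -0.2615  0.015 ]]
green [315.7603 324.8164] [299 312  33  25 463] [[ 0.4654 -0.3903  0.015 ]]
green [260.9619 319.5905] [255 315  13  10 105] [[ 0.3713 -0.3679  0.015 ]]
knobpx
[252  92  11  28 255] [256.7647 105.6   ] [[ 0.4288 -0.0107  0.03  ]]
```

apply_moves:
  delta_pos:
    - [0.066, 0.186, -0.51]
    - [0.066, 0.186, -0.51]
    - [0.066, 0.186, -0.51]
    - [0.066, 0.186, -0.51]
    - [0.066, 0.186, -0.51]
    - [0.066, 0.186, -0.51]
    - [0.066, 0.186, -0.57]
    - [0.066, 0.186, -0.622]
  dr:
    - [0, 0, 0.02]
    - [0, 0, 0.02]
    - [0, 0, 0.02]
    - [0, 0, 0.02]
    - [0, 0, 0.02]
    - [0, 0, 0.02]
    - [0, 0, 0.02]
    - [0, 0, 0.02]
  jaw: [0.5, 0.5, 0.5, 0.5, 0.5, 0.5, 0.5, 0.5]

```text
time: 3.08
tool_pos: [0.5328, -0.0179, 0.0977]
tool_rot: [3.14, 0.0, 1.459]
contact_force: [0.3, -0.1, 1.1]
opening: 0.0468
grip_force: 0.0
```

apply_moves:
  delta_pos:
    - [0, 0, 0]
    - [0, 0, 0]
    - [0, 0, 0]
    - [0, 0, 0]
    - [0, 0, 0]
    - [0, 0, 0]
    - [0, 0, 0.05]
    - [0, 0, 0.1]
  dr:
    - [0, 0, 0]
    - [0, 0, 0]
    - [0, 0, 0]
    - [0, 0, 0]
    - [0, 0, 0]
    - [0, 0, 0]
    - [0, 0, 0]
    - [0, 0, 0]
  jaw: [0, 0, 0, 0, 0, 0, 0, 0]
  force: 30

```text
time: 3.75
tool_pos: [0.5314, -0.0194, 0.1373]
tool_rot: [-3.139, -0.0, 1.455]
contact_force: [-0.3, -0.4, -0.4]
opening: 0.0009
grip_force: 0.0
```

Run:
```python
from h import *
im,c,st=snap("wrist"); b,_,_=snap("side"); print(telemetry.observe())
o=np.vstack([cv2.resize(im,(480,300)),cv2.resize(b[90:290,200:520],(480,300),interpolation=cv2.INTER_CUBIC)]); cv2.imwrite("pics/w3.png",o)
```

```text
{'time': 3.85, 'qpos': array([-1.80514399e-01,  4.05344555e-01,  1.58794056e+00,  3.20033417e-05,
        1.14155369e+00, -6.44567166e-02]), 'qvel': array([ 3.48331043e-04,  3.35640916e-02,  5.79518975e-02,  2.37932263e-04,
       -5.27969272e-02, -6.45395940e-05]), 'joint_efforts': array([ 6.75694481e-02, -4.42834067e+01, -2.24467152e+01,  6.94629829e-02,
        6.37791753e-01, -3.69050700e-03]), 'tool_pos': array([ 0.53424882, -0.01982872,  0.14064851]), 'tool_rot': array([3.13485096e+00, 4.05897056e-04, 1.45472405e+00]), 'contact_force': array([-0.20456984,  0.1649634 ,  0.32529836]), 'torque': array([-0.09192984,  0.03933668,  0.00955463]), 'grip_force': 0.0, 'opening': 0.0005707175144442086}
```

View pics/w3.png

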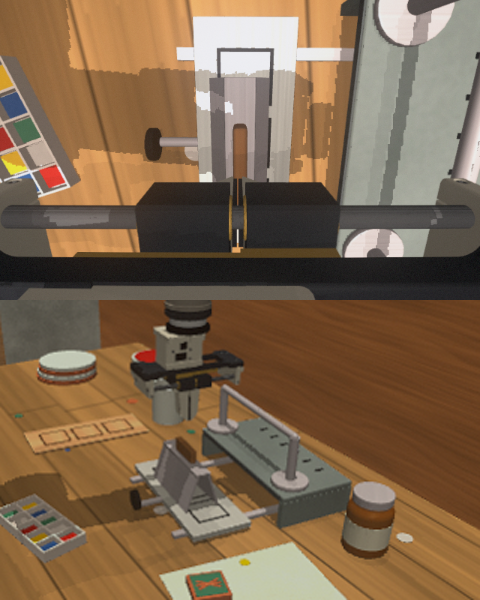

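apply_moves:
  delta_pos:
    - [0, 0, 0.02]
    - [0, 0, 0.02]
    - [0, 0, 0.02]
    - [0, 0, 0.02]
    - [0, 0, 0.02]
    - [0, 0, 0]
    - [0, 0, -0.06]
    - [0, 0, -0.11]
  dr:
    - [0, 0, 0]
    - [0, 0, 0]
    - [0, 0, 0]
    - [0, 0, 0]
    - [0, 0, 0]
    - [0, 0, 0]
    - [0, 0, 0]
    - [0, 0, 0]
  jaw: [0.5, 0.5, 0.5, 0.5, 0.5, 0.5, 0.5, 0.5]

```text
time: 4.52
tool_pos: [0.5321, -0.0194, 0.092]
tool_rot: [3.141, 0.0, 1.455]
contact_force: [0.1, -0.6, -0.1]
opening: 0.0451
grip_force: 0.0
```

apply_moves:
  delta_pos:
    - [0, 0, 0]
    - [0, 0, 0]
    - [0, 0, 0]
    - [0, 0, 0]
    - [0, 0, 0]
    - [0, 0, 0]
    - [0, 0, 0]
    - [0, 0, 0]
  dr:
    - [0, 0, 0]
    - [0, 0, 0]
    - [0, 0, 0]
    - [0, 0, 0]
    - [0, 0, 0]
    - [0, 0, 0]
    - [0, 0, 0]
    - [0, 0, 0]
  jaw: [0, 0, 0, 0, 0, 0, 0, 0]
  force: 30

```text
time: 5.18
tool_pos: [0.5323, -0.0194, 0.0936]
tool_rot: [3.141, 0.0, 1.455]
contact_force: [0.5, -0.1, 0.4]
opening: 0.001
grip_force: 0.0
```

Run:
```python
from h import *
im,c,st=snap("wrist"); b,cs,_=snap("side"); s,cc,_=snap("scene")
p=st["tool_pos"]
def crop(i,c,q,k):
    x,y=proj(c,[q])[0]; i=i.copy(); cv2.circle(i,(int(x),int(y)),2,(255,0,255),1); x,y=int(x),int(y); print(x,y)
    y0,x0=max(0,y-60),max(0,x-80); return cv2.resize(i[y0:y0+120,x0:x0+160],(400,300),interpolation=cv2.INTER_CUBIC)
o=np.vstack([np.hstack([crop(b,cs,p,0),crop(s,cc,p,0)]),np.hstack([cv2.resize(im,(400,300)),crop(im,c,p,0)])]); cv2.imwrite("pics/w4.png",o)
```

```text
322 194
333 199
318 233
```

View pics/w4.png

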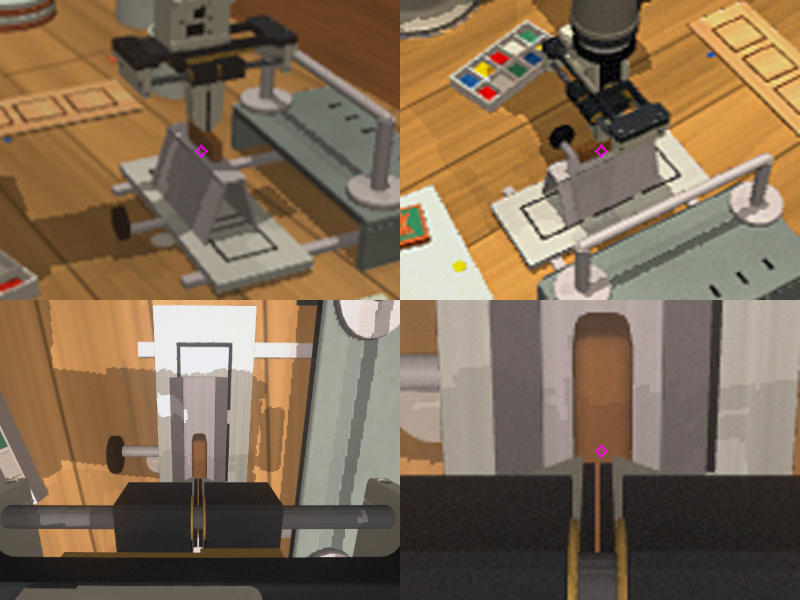

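Run:
```python
from h import *
im,c,st=snap("wrist")
for z in (.0907,.1217): print(proj(c,[(.536,.015,z)]))
b,cs,_=snap("side"); s,cc,_=snap("scene")
x0,y0=322-40,194-50; x1,y1=333-40,199-50
A=cv2.resize(b[y0:y0+75,x0:x0+80],(400,375),interpolation=cv2.INTER_NEAREST);B=cv2.resize(s[y1:y1+75,x1:x1+80],(400,375),interpolation=cv2.INTER_NEAREST)
cv2.imwrite("pics/w5.png",np.hstack([A,B]))
ys,xs=np.where((np.abs(im[:,:,::-1].astype(int)-[150,85,50]).sum(2)<70));
```

```text
[[317.9405392  174.81138354]]
[[318.16286899 187.30865915]]
```

View pics/w5.png

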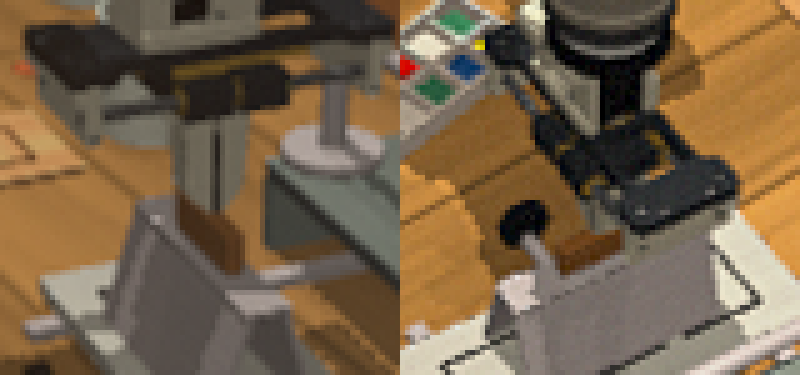

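Run:
```python
from h import *
np.set_printoptions(precision=1,suppress=True)
cs=cam("side");cc=cam("scene")
u=np.array([.122,.9925,0])
g=np.array([.532,-.0195,.1217])
for n,p in [("far",g+.035*u),("near",g-.035*u),("far0",g+.035*u-[0,0,.031]),("near0",g-.035*u-[0,0,.031]),("tcp",[.532,-.0194,.0936]),("tcp+.03",[.532,-.0194,.1236]),("knob",[.4288,-.0107,.026])]:
    print(n,proj(cs,[p]),proj(cc,[p]))
```

```text
far [[317.  180.7]] [[342.8 189.4]]
near [[327.6 191. ]] [[324.3 197.5]]
far0 [[316.9 190.2]] [[342.4 195.7]]
near0 [[327.3 200.9]] [[324.3 203.7]]
tcp [[322.  194.5]] [[333.5 199.1]]
tcp+.03 [[322.2 185.1]] [[333.6 193. ]]
knob [[288.9 223.1]] [[317.3 192.8]]
```

apply_moves:
  delta_pos:
    - [0, 0, -0.005]
    - [0, 0, -0.01]
    - [0, 0, -0.01]
  dr:
    - [0, 0, 0]
    - [0, 0, 0]
    - [0, 0, 0]
  jaw: [0, 0, 0]

```text
time: 5.73
tool_pos: [0.5333, -0.0196, 0.091]
tool_rot: [3.138, 0.0, 1.455]
contact_force: [-2.4, 1.0, 13.5]
opening: 0.0007
grip_force: 7.1
```

Run:
```python
from h import *
np.set_printoptions(precision=4,suppress=True)
print(telemetry.observe())
im,c,st=snap("wrist")
g=cv2.cvtColor(im,cv2.COLOR_BGR2GRAY)
P=proj(c,[(.5199,.0882,.02),(.5814,.0809,.02)]); print("pred",P)
print("obs",cv2.cornerSubPix(g,np.array([[[285,57]],[[368,57]]],np.float32),(6,6),(-1,-1),(3,50,.01)).reshape(-1,2))
m=np.abs(im[:,:,::-1].astype(int)-[150,85,50]).sum(2)
for y in range(165,250,4):
    r=im[y,290:350]; hs=cv2.cvtColor(r[None],cv2.COLOR_BGR2HSV)[0]; xs=np.where((hs[:,1]>120)&(hs[:,0]<16))[0]+290; print(y,xs.min() if len(xs) else 0,xs.max() if len(xs) else 0,len(xs))
```

```text
{'time': 5.7333, 'qpos': array([-0.1804,  0.4622,  1.6505,  0.    ,  1.0255, -0.0644]), 'qvel': array([-0.    , -0.001 ,  0.006 , -0.0001,  0.0066, -0.    ]), 'joint_efforts': array([ -0.2219, -39.0901, -18.7392,   0.074 ,  -0.9504,  -0.    ]), 'tool_pos': array([ 0.5333, -0.0196,  0.091 ]), 'tool_rot': array([3.1381, 0.0002, 1.4548]), 'contact_force': array([-2.3657,  1.0099, 13.4741]), 'torque': array([ 0.0077,  0.616 , -0.0172]), 'grip_force': 7.062599725322798, 'opening': 0.0006622772693685195}
pred [[281.2265  57.678 ]
 [368.5611  57.9638]]
obs [[280.6662  56.1818]
 [370.8821  56.5281]]
165 0 0 0
169 0 0 0
173 0 0 0
177 0 0 0
181 0 0 0
185 0 0 0
189 311 327 17
193 307 329 23
197 308 329 22
201 308 329 22
205 307 329 23
209 308 329 22
213 307 329 23
217 307 329 23
221 308 329 22
225 307 329 23
229 308 329 22
233 307 329 23
237 312 321 10
241 0 0 0
245 317 317 1
249 316 317 2
```

apply_moves:
  delta_pos:
    - [0, 0, 0.04]
    - [0, 0, 0.04]
    - [0, 0, 0.04]
    - [0, 0, 0.04]
    - [0, 0, 0.04]
    - [0, 0, 0.04]
    - [0, 0, 0.0]
    - [0, 0, -0.055]
  dr:
    - [0, 0, 0]
    - [0, 0, 0]
    - [0, 0, 0]
    - [0, 0, 0]
    - [0, 0, 0]
    - [0, 0, 0]
    - [0, 0, 0]
    - [0, 0, 0]
  jaw: [0.5, 0.5, 0.5, 0.5, 0.5, 0.5, 0.5, 0.5]

```text
time: 6.45
tool_pos: [0.5335, -0.0196, 0.068]
tool_rot: [3.138, 0.0, 1.455]
contact_force: [0.0, -0.6, -0.2]
opening: 0.045
grip_force: 0.0
```

apply_moves:
  delta_pos:
    - [0, 0, 0]
    - [0, 0, 0]
    - [0, 0, 0]
    - [0, 0, 0]
    - [0, 0, 0]
    - [0, 0, 0]
    - [0, 0, 0]
    - [0, 0, 0]
  dr:
    - [0, 0, 0]
    - [0, 0, 0]
    - [0, 0, 0]
    - [0, 0, 0]
    - [0, 0, 0]
    - [0, 0, 0]
    - [0, 0, 0]
    - [0, 0, 0]
  jaw: [0, 0, 0, 0, 0, 0, 0, 0]
  force: 30

```text
time: 7.12
tool_pos: [0.5328, -0.0195, 0.0679]
tool_rot: [3.14, 0.0, 1.455]
contact_force: [1.9, -0.4, 3.7]
opening: 0.012
grip_force: 30.0
```

apply_moves:
  delta_pos:
    - [0, 0, 0.1]
    - [0, 0, 0.2]
    - [0, 0, 0.3]
    - [0, 0, 0.4]
    - [0, 0, 0.43]
    - [0.1, 0, 0.43]
    - [0.2, -0.01, 0.43]
    - [0.3, -0.02, 0.43]
  dr:
    - [0, 0, 0]
    - [0, 0, 0]
    - [0, 0, 0]
    - [0, 0, 0]
    - [0, 0, 0]
    - [0, 0, 0]
    - [0, 0, 0]
    - [0, 0, 0]
  jaw: [0, 0, 0, 0, 0, 0, 0, 0]

```text
time: 7.78
tool_pos: [0.653, -0.0272, 0.24]
tool_rot: [3.141, -0.0, 1.455]
contact_force: [1.1, -0.2, -1.6]
opening: 0.0117
grip_force: 30.0
```

apply_moves:
  delta_pos:
    - [0.09, -0.003, 0]
    - [0.09, -0.003, 0]
    - [0.09, -0.003, 0]
  dr:
    - [0, 0, 0]
    - [0, 0, 0]
    - [0, 0, 0]
  jaw: [0, 0, 0]

```text
time: 8.03
tool_pos: [0.6886, -0.0286, 0.2352]
tool_rot: [-3.136, -0.0, 1.455]
contact_force: [0.0, 0.1, -1.6]
opening: 0.0119
grip_force: 30.0
```

Run:
```python
from h import *
b,cs,st=snap("side"); s,cc,_=snap("scene"); print(st["tool_pos"],st["opening"],st["contact_force"])
A=b[100:250,280:440]; B=s[150:300,290:450]
cv2.imwrite("pics/w6.png",cv2.resize(np.hstack([A,B]),(800,375),interpolation=cv2.INTER_CUBIC))
```

```text
[ 0.6885559  -0.02863542  0.23524649] 0.011903593972376158 [ 0.02438535  0.13242189 -1.61441042]
```

View pics/w6.png

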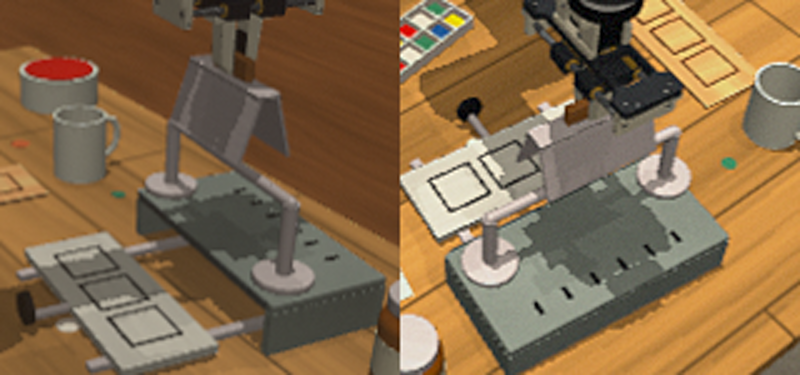

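apply_moves:
  delta_pos:
    - [0, 0, -0.06]
    - [0, 0, -0.12]
    - [0, 0, -0.17]
    - [0, 0, -0.2]
    - [0, 0, -0.225]
    - [0, 0, -0.225]
  dr:
    - [0, 0, 0]
    - [0, 0, 0]
    - [0, 0, 0]
    - [0, 0, 0]
    - [0, 0, 0]
    - [0, 0, 0]
  jaw: [0, 0, 0, 0, 0, 0]

```text
time: 8.63
tool_pos: [0.6863, -0.0283, 0.1482]
tool_rot: [-3.139, -0.0, 1.455]
contact_force: [-0.4, -0.1, -2.1]
opening: 0.0118
grip_force: 30.0
```

Run:
```python
from h import *
print(telemetry.observe())
```

```text
{'time': 8.6333, 'qpos': array([-1.52687331e-01,  6.83611994e-01,  1.07838469e+00, -1.90410814e-05,
        1.38238493e+00, -3.67123604e-02]), 'qvel': array([ 1.27155265e-03, -1.13212519e-02, -5.63463415e-02,  4.02851888e-04,
        3.70490637e-02,  3.26717791e-06]), 'joint_efforts': array([ 6.37181173e-02, -6.36213899e+01, -2.68853867e+01,  8.76711519e-02,
       -3.60565362e-01,  2.00072951e-03]), 'tool_pos': array([ 0.68626377, -0.02831304,  0.14818456]), 'tool_rot': array([-3.13880488e+00, -8.36848218e-05,  1.45482483e+00]), 'contact_force': array([-0.36330791, -0.10620039, -2.07242086]), 'torque': array([-0.07685879,  0.04335781,  0.05818867]), 'grip_force': 29.997946321964264, 'opening': 0.011845069419466253}
```

apply_moves:
  delta_pos:
    - [0.008, 0, -0.006]
    - [0.008, 0, -0.012]
    - [0.008, 0, -0.014]
    - [0.008, 0, -0.014]
  dr:
    - [0, 0, 0]
    - [0, 0, 0]
    - [0, 0, 0]
    - [0, 0, 0]
  jaw: [0, 0, 0, 0]

```text
time: 8.97
tool_pos: [0.6915, -0.0286, 0.1442]
tool_rot: [3.141, 0.0, 1.455]
contact_force: [0.1, -0.7, -2.5]
opening: 0.0118
grip_force: 30.0
```

apply_moves:
  delta_pos:
    - [0, 0, -0.004]
    - [0, 0, -0.007]
    - [0, 0, -0.007]
  dr:
    - [0, 0, 0]
    - [0, 0, 0]
    - [0, 0, 0]
  jaw: [0, 0, 0]

```text
time: 9.22
tool_pos: [0.6918, -0.0287, 0.1436]
tool_rot: [3.139, 0.0, 1.455]
contact_force: [-3.9, 0.4, 8.9]
opening: 0.012
grip_force: 30.0
```

apply_moves:
  delta_pos:
    - [0, 0, 0]
    - [0, 0, 0]
    - [0, 0, 0]
    - [0, 0, 0]
    - [0, 0, 0]
    - [0, 0, 0.08]
    - [0, 0, 0.16]
    - [0, 0, 0.25]
  dr:
    - [0, 0, 0]
    - [0, 0, 0]
    - [0, 0, 0]
    - [0, 0, 0]
    - [0, 0, 0]
    - [0, 0, 0]
    - [0, 0, 0]
    - [0, 0, 0]
  jaw: [0.3, 0.3, 0.4, 0.4, 0.4, 0.4, 0.4, 0.4]

```text
time: 9.88
tool_pos: [0.6906, -0.0285, 0.2404]
tool_rot: [-3.138, -0.0, 1.455]
contact_force: [0.1, -0.2, 0.2]
opening: 0.0368
grip_force: 0.0
```

Run:
```python
from h import *
np.set_printoptions(precision=4,suppress=True)
b,cs,st=snap("side"); s,cc,_=snap("scene"); print(st["tool_pos"],st["opening"],st["contact_force"])
A=b[100:330,280:440]; B=s[150:380,290:450]
A=b[100:340,270:450]; B=s[150:390,200:380]
cv2.imwrite("pics/w7.png",cv2.resize(np.hstack([A,s[140:290,290:450].repeat(1,0) if 0 else s[130:370,200:440]]),(800,457),interpolation=cv2.INTER_CUBIC))
# tiles in both cams: green blobs
for n,im,c in (("side",b,cs),("scene",s,cc)):
    h=cv2.cvtColor(im,cv2.COLOR_BGR2HSV); m=cv2.inRange(h,(40,60,40),(85,255,255)); k,l,S,ct=cv2.connectedComponentsWithStats(m)
    for i in range(1,k):
        w=plane(c,ct[i],.015)[0]
        if S[i,4]>40 and .3<w[0]<.65 and -.5<w[1]<-.1: print(n,S[i,4],w)
```

```text
[ 0.6906 -0.0285  0.2404] 0.036833676187742546 [ 0.0597 -0.2027  0.1566]
side 197 [ 0.4223 -0.271   0.015 ]
side 270 [ 0.468  -0.3937  0.015 ]
side 70 [ 0.3625 -0.3889  0.015 ]
scene 108 [ 0.4214 -0.272   0.015 ]
scene 135 [ 0.468 -0.395  0.015]
```

View pics/w7.png

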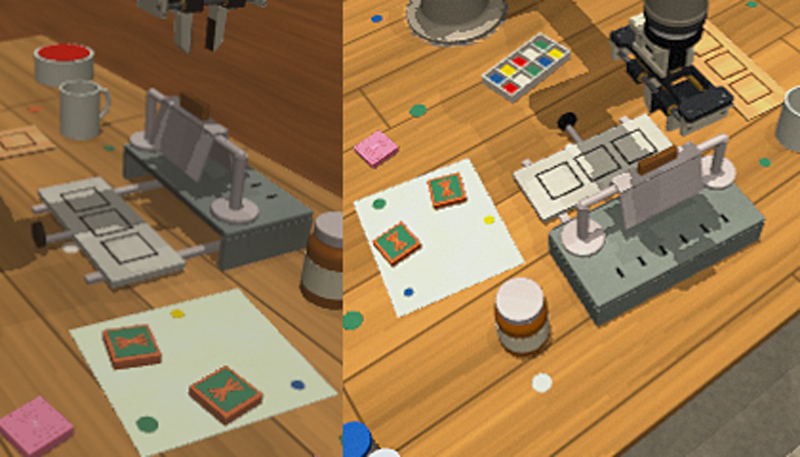

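apply_moves:
  delta_pos:
    - [-0.1, 0, 0]
    - [-0.47, -0.22, 0.02]
    - [-0.47, -0.22, 0.02]
    - [-0.47, -0.22, 0.02]
    - [-0.47, -0.22, 0.02]
    - [-0.47, -0.22, 0.02]
    - [-0.47, -0.22, 0.02]
    - [-0.47, -0.22, 0.02]
  dr:
    - [0, 0, 0]
    - [0, 0, 0]
    - [0, 0, 0]
    - [0, 0, 0]
    - [0, 0, 0]
    - [0, 0, 0]
    - [0, 0, 0]
    - [0, 0, 0]
  jaw: [1, 1, 1, 1, 1, 1, 1, 1]

```text
time: 10.65
tool_pos: [0.5037, -0.1167, 0.2491]
tool_rot: [3.14, -0.0, 1.454]
contact_force: [-0.0, 0.8, 0.0]
opening: 0.0856
grip_force: 0.0
```

```bash
cat >> h.py <<'E'
def squares(im,c,z,lo,hi,val=0):
    g=cv2.cvtColor(im,cv2.COLOR_BGR2GRAY); out=[]
    m=cv2.adaptiveThreshold(g,255,cv2.ADAPTIVE_THRESH_MEAN_C,cv2.THRESH_BINARY,15,5)
    C,_=cv2.findContours(m,cv2.RETR_LIST,cv2.CHAIN_APPROX_NONE)
    for k in C:
        if len(k)<60: continue
        W=plane(c,k.reshape(-1,2).astype(float),z)[:,:2]
        (x,y),(w,h),a=cv2.minAreaRect((W*1000).astype(np.float32))
        if lo<w<hi and lo<h<hi: out.append((x/1000,y/1000,w,h,a,cv2.contourArea((W*1000).astype(np.float32))/(w*h)))
    return out
E
python3 - <<'E'
from h import *
np.set_printoptions(precision=4,suppress=True)
im,c,st=snap("wrist","w8"); print(st["tool_pos"],st["tool_rot"])
for q in squares(im,c,.02,54,72): print(np.array(q))
E
```

```text
[ 0.5037 -0.1167  0.2491] [ 3.1403 -0.0001  1.4538]
[ 0.5284 -0.1011 54.9537 55.6389 83.3124  0.9495]
[ 0.5273 -0.1006 65.906  69.8001 83.3292  0.9431]
[ 0.5378 -0.0233 55.2481 55.7708 83.3253  0.9724]
[ 0.5378 -0.023  67.3361 67.035  83.3074  0.957 ]
```

apply_moves:
  delta_pos:
    - [-0.11, -0.76, 0.08]
    - [-0.11, -0.76, 0.08]
    - [-0.11, -0.76, 0.08]
    - [-0.11, -0.76, 0.08]
    - [-0.11, -0.76, 0.08]
    - [-0.11, -0.76, 0.08]
    - [-0.11, -0.76, 0.08]
    - [-0.11, -0.76, 0.08]
  dr:
    - [0, 0, 0]
    - [0, 0, 0]
    - [0, 0, 0]
    - [0, 0, 0]
    - [0, 0, 0]
    - [0, 0, 0]
    - [0, 0, 0]
    - [0, 0, 0]
  jaw: [1, 1, 1, 1, 1, 1, 1, 1]

```text
time: 11.37
tool_pos: [0.4593, -0.4252, 0.2795]
tool_rot: [-3.141, 0.001, 1.453]
contact_force: [0.1, -0.1, -0.9]
opening: 0.0916
grip_force: 0.0
```

```bash
cat >> h.py <<'E'
def tiles(im,c,z=.015):
    h=cv2.cvtColor(im,cv2.COLOR_BGR2HSV); m=cv2.inRange(h,(40,80,30),(85,255,255))|cv2.inRange(h,(0,110,60),(16,255,255))
    m[235:]=0; m=cv2.morphologyEx(m,cv2.MORPH_CLOSE,np.ones((7,7)))
    gr=cv2.inRange(h,(40,80,30),(85,255,255))
    out=[]
    C,_=cv2.findContours(cv2.morphologyEx(gr,cv2.MORPH_CLOSE,np.ones((11,11))),cv2.RETR_EXTERNAL,cv2.CHAIN_APPROX_NONE)
    for k in C:
        if cv2.contourArea(k)<300 : continue
        W=plane(c,cv2.convexHull(k).reshape(-1,2).astype(float),z)[:,:2]
        (x,y),(w,hh),a=cv2.minAreaRect((W*1000).astype(np.float32)); out.append(np.array([x/1000,y/1000,w,hh,a,cv2.boundingRect(k)[1]]))
    return out
E
python3 - <<'E'
from h import *
np.set_printoptions(precision=4,suppress=True)
im,c,st=snap("wrist","w9"); print(st["tool_pos"],st["tool_rot"])
for q in tiles(im,c): print(q)
E
```

```text
[ 0.4593 -0.4252  0.2795] [-3.1411  0.0011  1.4529]
[ 0.2198 -0.2164 31.7622 31.1744 82.7244  0.    ]
```

View pics/w9.png

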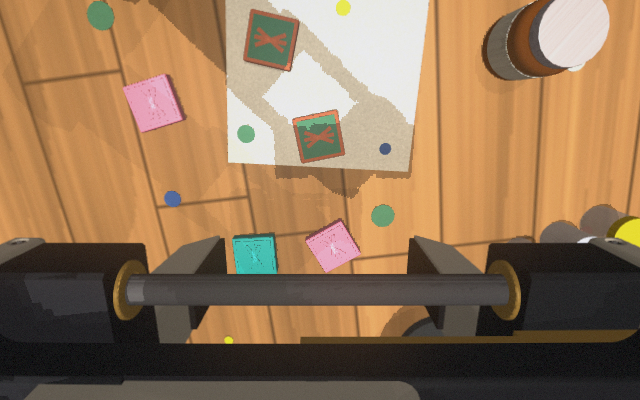

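Run:
```python
from h import *
np.set_printoptions(precision=4,suppress=True)
im=cv2.imread("pics/w9.png"); c=cam("wrist",dict(tool_pos=[ 0.4593,-0.4252,0.2795],tool_rot=[-3.1411,0.0011,1.4529]))
h=cv2.cvtColor(im,cv2.COLOR_BGR2HSV)
for p in [(240,60),(310,135),(255,30),(318,80),(390,130),(338,128)]: print(p,h[p[1],p[0]])
for t in (110,130):
  m=cv2.inRange(h,(0,t,20),(180,255,255)); m=cv2.morphologyEx(m,cv2.MORPH_CLOSE,np.ones((5,5)))
  m2=np.zeros_like(m); m2[2:165,232:410]=m[2:165,232:410]
  C,_=cv2.findContours(m2,cv2.RETR_EXTERNAL,cv2.CHAIN_APPROX_NONE)
  for k in C:
    if cv2.contourArea(k)<800: continue
    W=plane(c,k.reshape(-1,2).astype(float),.015)[:,:2]; (x,y),s,a=cv2.minAreaRect((W*1000).astype(np.float32)); print(t,x,y,s,a,cv2.boundingRect(k))
```

```text
(240, 60) [ 18  51 205]
(310, 135) [  8 138 168]
(255, 30) [ 66  72 113]
(318, 80) [  0   0 233]
(390, 130) [ 18  49 209]
(338, 128) [  8 139 178]
110 464.3394775390625 -393.27691650390625 (59.66828918457031, 61.43394470214844) 4.7745490074157715 (293, 110, 52, 55)
110 419.42138671875 -269.4945068359375 (59.27592086791992, 58.9181022644043) 70.99324798583984 (243, 9, 56, 62)
130 464.5743103027344 -392.0254821777344 (58.67578887939453, 58.73560333251953) 4.6426100730896 (293, 110, 52, 53)
130 419.59173583984375 -269.3683166503906 (58.46171569824219, 58.134708404541016) 70.88253784179688 (244, 9, 54, 62)
```

apply_moves:
  delta_pos:
    - [0.013, 0.083, -0.57]
    - [0.013, 0.083, -0.57]
    - [0.013, 0.083, -0.57]
    - [0.013, 0.083, -0.57]
    - [0.013, 0.083, -0.57]
    - [0.013, 0.083, -0.57]
    - [0.013, 0.083, -0.66]
    - [0.013, 0.083, -0.74]
  dr:
    - [0, 0, 0.4]
    - [0, 0, 0.4]
    - [0, 0, 0.4]
    - [0, 0, 0.4]
    - [0, 0, 0.4]
    - [0, 0, 0.4]
    - [0, 0, 0.4]
    - [0, 0, 0.4]
  jaw: [1, 1, 1, 1, 1, 1, 1, 1]

```text
time: 12.08
tool_pos: [0.466, -0.3861, -0.0177]
tool_rot: [3.141, -0.0, 1.657]
contact_force: [-0.7, -0.8, -0.4]
opening: 0.0919
grip_force: 0.0
```

apply_moves:
  delta_pos:
    - [0, 0, -0.02]
    - [0, 0, -0.027]
    - [0, 0, -0.027]
    - [0, 0, -0.027]
    - [0, 0, -0.027]
    - [0, 0, -0.027]
    - [0, 0, -0.027]
    - [0, 0, -0.027]
  dr:
    - [0, 0, 0]
    - [0, 0, 0]
    - [0, 0, 0]
    - [0, 0, 0]
    - [0, 0, 0]
    - [0, 0, 0]
    - [0, 0, 0]
    - [0, 0, 0]
  jaw: [1, 1, 0.5, 0.5, 0.5, 0.5, 0.5, 0.5]
  force: 20

```text
time: 12.75
tool_pos: [0.465, -0.3879, -0.0248]
tool_rot: [3.14, 0.002, 1.655]
contact_force: [0.3, 0.4, 4.1]
opening: 0.0596
grip_force: 20.0
```

apply_moves:
  delta_pos:
    - [0, 0, 0.1]
    - [0, 0, 0.2]
    - [0.161, 0.727, 0.22]
    - [0.161, 0.727, 0.22]
    - [0.161, 0.727, 0.22]
    - [0.161, 0.727, 0.22]
    - [0.161, 0.727, 0.22]
    - [0.161, 0.727, 0.22]
  dr:
    - [0, 0, 0]
    - [0, 0, 0]
    - [0, 0, -0.41]
    - [0, 0, -0.41]
    - [0, 0, -0.41]
    - [0, 0, -0.41]
    - [0, 0, -0.41]
    - [0, 0, -0.41]
  jaw: [0.5, 0.5, 0.5, 0.5, 0.5, 0.5, 0.5, 0.5]

```text
time: 13.42
tool_pos: [0.5185, -0.1418, 0.0611]
tool_rot: [3.141, 0.0, 1.449]
contact_force: [1.2, -0.9, -0.8]
opening: 0.0598
grip_force: 20.0
```

Run:
```python
from h import *
print([telemetry.observe()[k] for k in("tool_pos","tool_rot","opening")])
```

```text
[array([ 0.51845138, -0.14176839,  0.06108422]), array([3.14116608e+00, 4.41513363e-05, 1.44918940e+00]), 0.05979623818581578]
```

apply_moves:
  delta_pos:
    - [0.028, 0.111, 0]
    - [0.028, 0.111, 0]
    - [0.028, 0.111, -0.05]
    - [0.028, 0.111, -0.1]
    - [0.028, 0.111, -0.15]
    - [0.028, 0.111, -0.155]
    - [0.028, 0.111, -0.155]
  dr:
    - [0, 0, 0]
    - [0, 0, 0]
    - [0, 0, 0]
    - [0, 0, 0]
    - [0, 0, 0]
    - [0, 0, 0]
    - [0, 0, 0]
  jaw: [0.5, 0.5, 0.5, 0.5, 0.5, 0.5, 0.5]

```text
time: 14.0
tool_pos: [0.5287, -0.0992, -0.0021]
tool_rot: [-3.139, -0.001, 1.45]
contact_force: [0.4, -0.9, -0.3]
opening: 0.0599
grip_force: 20.0
```

Run:
```python
from h import *
print([telemetry.observe()[k] for k in("tool_pos","tool_rot","opening")])
```

```text
[array([ 0.52874359, -0.09924767, -0.00207149]), array([-3.13896858e+00, -5.02452083e-04,  1.44952111e+00]), 0.05987668901322038]
```

apply_moves:
  delta_pos:
    - [0.002, 0.004, -0.006]
    - [0.002, 0.004, -0.008]
    - [0.002, 0.004, -0.008]
    - [0.002, 0.004, -0.008]
    - [0.002, 0.004, -0.008]
    - [0.002, 0.004, -0.008]
    - [0.002, 0.004, -0.008]
    - [0.002, 0.004, -0.008]
  dr:
    - [0, 0, 0]
    - [0, 0, 0]
    - [0, 0, 0]
    - [0, 0, 0]
    - [0, 0, 0]
    - [0, 0, 0]
    - [0, 0, 0]
    - [0, 0, 0]
  jaw: [0.5, 0.5, 0.8, 0.8, 0.8, 0.8, 0.8, 0.8]

```text
time: 14.67
tool_pos: [0.5306, -0.0977, -0.0043]
tool_rot: [3.141, 0.0, 1.45]
contact_force: [0.3, 0.0, 0.0]
opening: 0.0737
grip_force: 0.0
```

apply_moves:
  delta_pos:
    - [0, 0, 0.1]
    - [0, 0, 0.2]
    - [0, -0.1, 0.3]
    - [0, -0.2, 0.4]
    - [0, -0.24, 0.5]
    - [0, -0.24, 0.5]
    - [0, -0.24, 0.5]
    - [0, -0.24, 0.5]
  dr:
    - [0, 0, 0]
    - [0, 0, 0]
    - [0, 0, 0]
    - [0, 0, 0]
    - [0, 0, 0]
    - [0, 0, 0]
    - [0, 0, 0]
    - [0, 0, 0]
  jaw: [1, 1, 1, 1, 1, 1, 1, 1]

```text
time: 15.33
tool_pos: [0.531, -0.1947, 0.1968]
tool_rot: [3.139, 0.001, 1.448]
contact_force: [-0.6, 0.8, -0.3]
opening: 0.0919
grip_force: 0.0
```

```bash
cat >> h.py <<'E'
def trect(im,c,z,x0,x1,y0,y1,t=115):
    # tiles within a world window on plane z
    h=cv2.cvtColor(im,cv2.COLOR_BGR2HSV); m=cv2.inRange(h,(0,t,20),(180,255,255)); m=cv2.morphologyEx(m,cv2.MORPH_CLOSE,np.ones((5,5)))
    q=proj(c,[(x0,y0,z),(x1,y0,z),(x1,y1,z),(x0,y1,z)]).astype(np.int32); w=np.zeros_like(m); cv2.fillPoly(w,[q],255); m&=w
    C,_=cv2.findContours(m,cv2.RETR_EXTERNAL,cv2.CHAIN_APPROX_NONE); out=[]
    for k in C:
        if cv2.contourArea(k)<600: continue
        W=plane(c,k.reshape(-1,2).astype(float),z)[:,:2]; (x,y),s,a=cv2.minAreaRect((W*1000).astype(np.float32)); out.append((round(x,1),round(y,1),np.round(s,1),round((a+45)%90-45,1),cv2.boundingRect(k)))
    return out
E
python3 - <<'E'
from h import *
np.set_printoptions(precision=4,suppress=True)
im,c,st=snap("wrist","w10"); print(st["tool_pos"],st["tool_rot"])
print(trect(im,c,.035,.48,.585,-.155,-.05))
for q in squares(im,c,.02,54,72): print(np.array(q))
E
```

```text
[ 0.531  -0.1947  0.1968] [3.1385 0.001  1.4481]
[(529.5, -102.8, array([58.6, 59. ]), -6.9, (273, 54, 62, 64))]
[ 0.4243 -0.2621 64.2143 63.3578 71.3093  0.2148]
```

apply_moves:
  delta_pos:
    - [-0.275, -0.34, 0]
    - [-0.275, -0.34, 0]
    - [-0.275, -0.34, 0]
    - [-0.275, -0.34, 0]
    - [-0.275, -0.34, 0]
    - [-0.275, -0.34, 0]
  dr:
    - [0, 0, -0.42]
    - [0, 0, -0.42]
    - [0, 0, -0.42]
    - [0, 0, -0.42]
    - [0, 0, -0.42]
    - [0, 0, -0.42]
  jaw: [1, 1, 1, 1, 1, 1]

```text
time: 15.88
tool_pos: [0.4186, -0.3302, 0.1938]
tool_rot: [-3.139, -0.001, 1.236]
contact_force: [0.4, 0.5, -0.6]
opening: 0.0919
grip_force: 0.0
```

Run:
```python
from h import *
np.set_printoptions(precision=4,suppress=True)
im,c,st=snap("wrist","w11"); print(st["tool_pos"],st["tool_rot"])
for t in (105,125): print(trect(im,c,.015,.36,.48,-.33,-.21,t))
```

```text
[ 0.4186 -0.3302  0.1938] [-3.1386 -0.0014  1.2364]
[(419.5, -268.9, array([58.4, 59.2]), -19.2, (271, 91, 58, 58))]
[(419.3, -268.8, array([58.4, 58.4]), -19.1, (271, 91, 57, 58))]
```

apply_moves:
  delta_pos:
    - [0.002, 0.153, -0.1]
    - [0.002, 0.153, -0.2]
    - [0.002, 0.153, -0.3]
    - [0.002, 0.153, -0.4]
    - [0.002, 0.153, -0.4]
    - [0.002, 0.153, -0.48]
    - [0.002, 0.153, -0.55]
    - [0.002, 0.153, -0.553]
  dr:
    - [0, 0, 0]
    - [0, 0, 0]
    - [0, 0, 0]
    - [0, 0, 0]
    - [0, 0, 0]
    - [0, 0, 0]
    - [0, 0, 0]
    - [0, 0, 0]
  jaw: [1, 1, 1, 1, 1, 1, 1, 1]

```text
time: 16.6
tool_pos: [0.4208, -0.2648, -0.0297]
tool_rot: [-3.136, -0.003, 1.242]
contact_force: [-1.8, 1.1, 0.9]
opening: 0.0917
grip_force: 0.0
```

apply_moves:
  delta_pos:
    - [0, 0, 0]
    - [0, 0, 0]
    - [0, 0, 0]
    - [0, 0, 0]
    - [0, 0, 0]
    - [0, 0, 0]
    - [0, 0, 0]
  dr:
    - [0, 0, 0]
    - [0, 0, 0]
    - [0, 0, 0]
    - [0, 0, 0]
    - [0, 0, 0]
    - [0, 0, 0]
    - [0, 0, 0]
  jaw: [0.5, 0.5, 0.5, 0.5, 0.5, 0.5, 0.5]
  force: 20

```text
time: 17.18
tool_pos: [0.4217, -0.2687, -0.0247]
tool_rot: [3.14, 0.0, 1.24]
contact_force: [-0.7, 2.1, 7.0]
opening: 0.0595
grip_force: 20.0
```

apply_moves:
  delta_pos:
    - [0, 0, 0.1]
    - [0, 0, 0.2]
    - [0.29, 0.614, 0.22]
    - [0.29, 0.614, 0.22]
    - [0.29, 0.614, 0.22]
    - [0.29, 0.614, 0.22]
    - [0.29, 0.614, 0.22]
    - [0.29, 0.614, 0.22]
  dr:
    - [0, 0, 0]
    - [0, 0, 0]
    - [0, 0, 0.418]
    - [0, 0, 0.418]
    - [0, 0, 0.418]
    - [0, 0, 0.418]
    - [0, 0, 0.418]
    - [0, 0, 0.418]
  jaw: [0.5, 0.5, 0.5, 0.5, 0.5, 0.5, 0.5, 0.5]

```text
time: 17.85
tool_pos: [0.5283, -0.0406, 0.062]
tool_rot: [3.141, 0.0, 1.448]
contact_force: [1.5, -1.2, -1.4]
opening: 0.0594
grip_force: 20.0
```

apply_moves:
  delta_pos:
    - [0, 0, 0]
    - [0, 0, 0]
  dr:
    - [0, 0, 0]
    - [0, 0, 0]
  jaw: [0.5, 0.5]

```text
time: 18.02
tool_pos: [0.5283, -0.0404, 0.0616]
tool_rot: [3.142, 0.0, 1.453]
contact_force: [-0.5, -0.5, -1.9]
opening: 0.0596
grip_force: 20.0
```

apply_moves:
  delta_pos:
    - [0.024, 0.043, 0]
    - [0.024, 0.043, -0.05]
    - [0.024, 0.043, -0.1]
    - [0.024, 0.043, -0.14]
    - [0.024, 0.043, -0.157]
    - [0.024, 0.043, -0.157]
  dr:
    - [0, 0, -0.006]
    - [0, 0, -0.006]
    - [0, 0, -0.006]
    - [0, 0, -0.006]
    - [0, 0, -0.006]
    - [0, 0, -0.006]
  jaw: [0.5, 0.5, 0.5, 0.5, 0.5, 0.5]

```text
time: 18.52
tool_pos: [0.5359, -0.0263, -0.0027]
tool_rot: [-3.138, -0.0, 1.444]
contact_force: [-0.9, -0.8, -0.9]
opening: 0.0596
grip_force: 20.0
```

Run:
```python
from h import *
print([telemetry.observe()[k] for k in("tool_pos","tool_rot","opening","contact_force")])
```

```text
[array([ 0.53593548, -0.02627566, -0.00265902]), array([-3.13784407e+00, -4.45943396e-05,  1.44410998e+00]), 0.05957730656739694, array([-0.90608716, -0.77100121, -0.94883561])]
```

apply_moves:
  delta_pos:
    - [0.003, 0.006, -0.003]
    - [0.003, 0.006, -0.007]
    - [0.003, 0.006, -0.007]
    - [0.003, 0.006, -0.007]
    - [0.003, 0.006, -0.007]
    - [0.003, 0.006, -0.007]
    - [0.003, 0.006, -0.007]
    - [0.003, 0.006, -0.007]
  dr:
    - [0, 0, 0.006]
    - [0, 0, 0.006]
    - [0, 0, 0.006]
    - [0, 0, 0.006]
    - [0, 0, 0.006]
    - [0, 0, 0.006]
    - [0, 0, 0.006]
    - [0, 0, 0.006]
  jaw: [0.5, 0.5, 0.5, 0.8, 0.8, 0.8, 0.8, 0.8]

```text
time: 19.18
tool_pos: [0.5389, -0.0228, -0.0037]
tool_rot: [3.141, 0.0, 1.449]
contact_force: [0.0, -0.3, 0.2]
opening: 0.0738
grip_force: 0.0
```

apply_moves:
  delta_pos:
    - [0, 0, 0.1]
    - [0, 0, 0.2]
    - [-0.05, -0.1, 0.3]
    - [-0.1, -0.2, 0.4]
    - [-0.1, -0.3, 0.5]
    - [-0.1, -0.3, 0.5]
    - [-0.1, -0.3, 0.5]
    - [-0.1, -0.3, 0.5]
  dr:
    - [0, 0, 0]
    - [0, 0, 0]
    - [0, 0, 0]
    - [0, 0, 0]
    - [0, 0, 0]
    - [0, 0, 0]
    - [0, 0, 0]
    - [0, 0, 0]
  jaw: [1, 1, 1, 1, 1, 1, 1, 1]

```text
time: 19.85
tool_pos: [0.4997, -0.1451, 0.1983]
tool_rot: [3.137, 0.002, 1.446]
contact_force: [0.3, 0.9, 0.3]
opening: 0.0917
grip_force: 0.0
```

Run:
```python
from h import *
np.set_printoptions(precision=4,suppress=True)
im,c,st=snap("wrist","w12"); print(st["tool_pos"],st["tool_rot"])
print(trect(im,c,.035,.46,.60,-.155,.03))
for q in squares(im,c,.02,54,72): print(np.array(q))
h=cv2.cvtColor(im,cv2.COLOR_BGR2HSV)
cv2.imwrite("pics/w12.png",im)
```

```text
[ 0.4997 -0.1451  0.1983] [3.1366 0.0017 1.4457]
[(529.6, -102.3, array([58. , 58.6]), -7.2, (312, 103, 59, 59)), (468.1, -66.3, array([86.1, 18.5]), -0.0, (259, 59, 26, 89)), (537.8, -23.9, array([58.4, 58.8]), -7.1, (310, 15, 63, 67)), (590.7, -56.9, array([135.6,  18.4]), -0.1, (393, 0, 19, 147)), (470.4, 7.2, array([38.4, 27.5]), -7.2, (250, 0, 31, 46))]
[ 0.529  -0.1012 56.0495 57.2328 82.8756  0.8029]
[ 0.5289 -0.102  67.5717 67.9714 82.8819  0.9662]
[ 0.5384 -0.0232 56.3596 57.9209 82.6087  0.8349]
[ 0.5379 -0.0232 66.5891 67.3326 83.7715  0.9621]
```

View pics/w12.png

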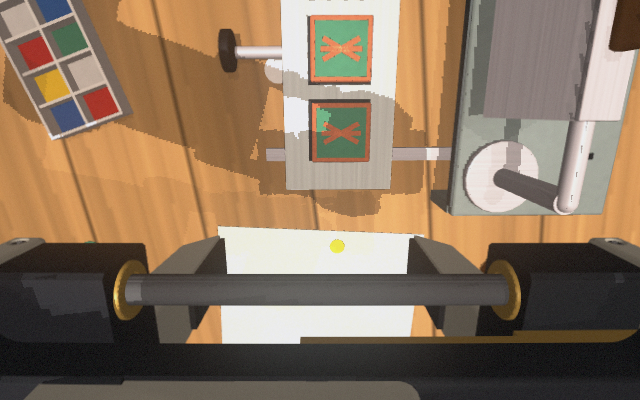

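apply_moves:
  delta_pos:
    - [-0.15, 0, -0.05]
    - [-0.29, 0.1, -0.1]
    - [-0.29, 0.2, -0.2]
    - [-0.29, 0.3, -0.3]
    - [-0.29, 0.352, -0.35]
    - [-0.29, 0.352, -0.43]
    - [-0.29, 0.352, -0.5]
    - [-0.29, 0.352, -0.54]
  dr:
    - [0, 0, 0]
    - [0, 0, 0]
    - [0, 0, 0]
    - [0, 0, 0]
    - [0, 0, 0]
    - [0, 0, 0]
    - [0, 0, 0]
    - [0, 0, 0]
  jaw: [0, 0, 0, 0, 0, 0, 0, 0]

```text
time: 20.57
tool_pos: [0.3795, 0.0012, -0.0227]
tool_rot: [-3.138, -0.001, 1.452]
contact_force: [0.4, -0.7, 0.8]
opening: 0.0431
grip_force: 0.0
```

Run:
```python
from h import *
print([telemetry.observe()[k] for k in("tool_pos","tool_rot","opening","contact_force")])
```

```text
[array([ 0.37951935,  0.00124569, -0.02268974]), array([-3.13758095e+00, -7.13586531e-04,  1.45201291e+00]), 0.043085184131485495, array([ 0.42130909, -0.71584936,  0.77628135])]
```

apply_moves:
  delta_pos:
    - [0, -0.012, 0.004]
    - [0, -0.012, 0.004]
    - [0, -0.012, 0.004]
    - [0, -0.012, 0.004]
    - [0, -0.012, 0.004]
    - [0.01, -0.013, 0.004]
    - [0.02, -0.0145, 0.004]
    - [0.035, -0.0165, 0.004]
  dr:
    - [0, 0, 0]
    - [0, 0, 0]
    - [0, 0, 0]
    - [0, 0, 0]
    - [0, 0, 0]
    - [0, 0, 0]
    - [0, 0, 0]
    - [0, 0, 0]
  jaw: [0, 0, 0, 0, 0, 0, 0, 0]

```text
time: 21.23
tool_pos: [0.3976, -0.0089, -0.0176]
tool_rot: [3.14, 0.0, 1.448]
contact_force: [-0.2, -0.2, 0.0]
opening: 0.0005
grip_force: 0.0
```

apply_moves:
  delta_pos:
    - [0.015, -0.002, 0]
    - [0.03, -0.0037, 0]
    - [0.045, -0.0055, 0]
    - [0.06, -0.0073, 0]
    - [0.075, -0.0092, 0]
    - [0.09, -0.011, 0]
    - [0.105, -0.0129, 0]
    - [0.12, -0.0147, 0]
  dr:
    - [0, 0, 0]
    - [0, 0, 0]
    - [0, 0, 0]
    - [0, 0, 0]
    - [0, 0, 0]
    - [0, 0, 0]
    - [0, 0, 0]
    - [0, 0, 0]
  jaw: [0, 0, 0, 0, 0, 0, 0, 0]

```text
time: 21.9
tool_pos: [0.4429, -0.0141, -0.0187]
tool_rot: [-3.136, -0.0, 1.449]
contact_force: [-8.3, 0.2, 6.7]
opening: 0.0002
grip_force: 4.3
```

apply_moves:
  delta_pos:
    - [0.015, -0.002, 0]
    - [0.03, -0.0037, 0]
    - [0.045, -0.0055, 0]
    - [0.06, -0.0073, 0]
    - [0.075, -0.0092, 0]
    - [0.09, -0.011, 0]
    - [0.105, -0.0129, 0]
    - [0.12, -0.0147, 0]
  dr:
    - [0, 0, 0]
    - [0, 0, 0]
    - [0, 0, 0]
    - [0, 0, 0]
    - [0, 0, 0]
    - [0, 0, 0]
    - [0, 0, 0]
    - [0, 0, 0]
  jaw: [0, 0, 0, 0, 0, 0, 0, 0]

```text
time: 22.57
tool_pos: [0.4903, -0.0198, -0.0187]
tool_rot: [-3.135, -0.0, 1.449]
contact_force: [-10.8, 0.8, 8.4]
opening: 0.0008
grip_force: 5.4
```

apply_moves:
  delta_pos:
    - [0.015, -0.002, 0]
    - [0.03, -0.0037, 0]
    - [0.045, -0.0055, 0]
    - [0.06, -0.0073, 0]
    - [0.075, -0.0092, 0]
    - [0.09, -0.011, 0]
    - [0.105, -0.0129, 0]
    - [0.11, -0.0135, 0]
  dr:
    - [0, 0, 0]
    - [0, 0, 0]
    - [0, 0, 0]
    - [0, 0, 0]
    - [0, 0, 0]
    - [0, 0, 0]
    - [0, 0, 0]
    - [0, 0, 0]
  jaw: [0, 0, 0, 0, 0, 0, 0, 0]

```text
time: 23.23
tool_pos: [0.5347, -0.0252, -0.0187]
tool_rot: [-3.136, -0.0, 1.449]
contact_force: [-9.6, 1.2, 8.3]
opening: 0.0006
grip_force: 5.2
```

Run:
```python
from h import *
im,c,st=snap("wrist","w13"); print(st["tool_pos"],st["contact_force"])
h=cv2.cvtColor(im,cv2.COLOR_BGR2HSV)
s,cc,_=snap("scene","s13"); b,cb,_=snap("side","b13")
A=b[130:280,270:430]; B=s[140:290,270:430]; cv2.imwrite("pics/v13.png",cv2.resize(np.hstack([A,B]),(800,375),interpolation=cv2.INTER_CUBIC))
```

```text
[ 0.53473122 -0.02516635 -0.01873936] [-9.63230303  1.23623425  8.27994004]
```

apply_moves:
  delta_pos:
    - [0.01, -0.0012, 0]
    - [0.018, -0.0022, 0]
    - [0.025, -0.003, 0]
    - [0.03, -0.0037, 0]
    - [0.035, -0.0043, 0]
    - [0.035, -0.0043, 0]
  dr:
    - [0, 0, 0]
    - [0, 0, 0]
    - [0, 0, 0]
    - [0, 0, 0]
    - [0, 0, 0]
    - [0, 0, 0]
  jaw: [0, 0, 0, 0, 0, 0]

```text
time: 23.88
tool_pos: [0.545, -0.0264, -0.0188]
tool_rot: [-3.128, -0.0, 1.45]
contact_force: [-19.9, 2.2, 15.6]
opening: 0.0005
grip_force: 10.6
```

apply_moves:
  delta_pos:
    - [0.004, 0, 0]
    - [0.004, 0, 0]
    - [0.004, 0, 0]
    - [0.004, 0, 0]
    - [0.004, 0, 0]
    - [0.004, 0, 0]
    - [0.004, 0, 0]
    - [0.004, 0, 0]
  dr:
    - [0, 0, 0]
    - [0, 0, 0]
    - [0, 0, 0]
    - [0, 0, 0]
    - [0, 0, 0]
    - [0, 0, 0]
    - [0, 0, 0]
    - [0, 0, 0]
  jaw: [0, 0, 0, 0, 0, 0, 0, 0]

```text
time: 24.55
tool_pos: [0.5449, -0.0264, -0.0188]
tool_rot: [-3.126, -0.0, 1.45]
contact_force: [-24.8, 1.1, 21.1]
opening: 0.0004
grip_force: 13.3
```

Run:
```python
from h import *
s,cc,_=snap("scene","s14"); b,cb,st=snap("side","b14"); print(st["tool_pos"],st["contact_force"])
A=b[130:280,270:430]; B=s[140:290,270:430]; cv2.imwrite("pics/v14.png",cv2.resize(np.hstack([A,B]),(800,375),interpolation=cv2.INTER_CUBIC))
```

```text
[ 0.544898   -0.02637061 -0.01879908] [-23.83852584   1.15889625  20.84735082]
```

View pics/v14.png

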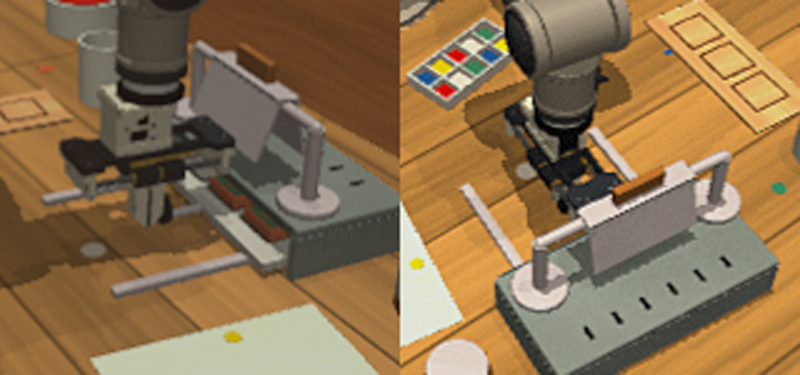

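Run:
```python
from h import *
cs=cam("side"); x=np.array([.9925,-.122,0]);y=np.array([.122,.9925,0]);o=np.array([.5378,-.0232,.02])
for s in (.12,.13,.134,.14): print(s,(proj(cs,[o+(s-.058)*x-.1425*y, o+(s-.058)*x+.05*y])-[270,130])*2.5)
b=cv2.imread("pics/b14.png")
# subtract: print columns of brightness along tray's front-edge normal at near corner
for s in np.arange(.11,.16,.002):
    p=proj(cs,[o+(s-.058)*x-.12*y])[0]; print(round(s,3),b[int(round(p[1])),int(round(p[0]))])
```

```text
0.12 [[242.96322103 267.93509774]
 [162.8424172  187.14607201]]
0.13 [[250.89483705 265.8331095 ]
 [170.02876014 185.56991989]]
0.134 [[254.05094511 264.99641028]
 [172.89053973 184.94220487]]
0.14 [[258.76748322 263.74572908]
 [177.16960082 184.00356171]]
0.11 [159 166 177]
0.112 [159 166 177]
0.114 [159 165 176]
0.116 [159 164 176]
0.118 [159 164 176]
0.12 [160 166 178]
0.122 [159 165 177]
0.124 [159 165 177]
0.126 [161 167 179]
0.128 [161 167 179]
0.13 [159 166 178]
0.132 [143 150 161]
0.134 [143 150 161]
0.136 [111 118 126]
0.138 [64 72 76]
0.14 [64 72 76]
0.142 [104 113 116]
0.144 [104 113 116]
0.146 [153 166 171]
0.148 [161 177 182]
0.15 [161 177 182]
0.152 [157 173 179]
0.154 [157 172 179]
0.156 [157 172 179]
0.158 [157 173 178]
```

apply_moves:
  delta_pos:
    - [0, 0, 0]
    - [0, 0, 0]
    - [0, 0, 0]
    - [0, 0, 0]
    - [0, 0, 0]
    - [0, 0, 0]
    - [0, 0, 0]
    - [0, 0, 0]
  dr:
    - [0, 0, 0]
    - [0, 0, 0]
    - [0, 0, 0]
    - [0, 0, 0]
    - [0, 0, 0]
    - [0, 0, 0]
    - [0, 0, 0]
    - [0, 0, 0]
  jaw: [0, 0, 0, 0, 0, 0, 0, 0]

```text
time: 25.32
tool_pos: [0.5449, -0.0264, -0.0188]
tool_rot: [-3.126, -0.0, 1.45]
contact_force: [-24.8, 1.6, 20.1]
opening: 0.0002
grip_force: 13.3
```

apply_moves:
  delta_pos:
    - [0, 0, 0]
    - [0, 0, 0]
    - [0, 0, 0]
    - [0, 0, 0]
    - [0, 0, 0]
    - [0, 0, 0]
    - [0, 0, 0]
    - [0, 0, 0]
  dr:
    - [0, 0, 0]
    - [0, 0, 0]
    - [0, 0, 0]
    - [0, 0, 0]
    - [0, 0, 0]
    - [0, 0, 0]
    - [0, 0, 0]
    - [0, 0, 0]
  jaw: [0, 0, 0, 0, 0, 0, 0, 0]

```text
time: 25.98
tool_pos: [0.5449, -0.0264, -0.0188]
tool_rot: [-3.126, -0.0, 1.45]
contact_force: [-24.7, 1.4, 20.5]
opening: 0.0004
grip_force: 13.3
```

apply_moves:
  delta_pos:
    - [0, 0, 0]
    - [0, 0, 0]
    - [0, 0, 0]
    - [0, 0, 0]
    - [0, 0, 0]
    - [0, 0, 0]
    - [0, 0, 0]
    - [0, 0, 0]
  dr:
    - [0, 0, 0]
    - [0, 0, 0]
    - [0, 0, 0]
    - [0, 0, 0]
    - [0, 0, 0]
    - [0, 0, 0]
    - [0, 0, 0]
    - [0, 0, 0]
  jaw: [0, 0, 0, 0, 0, 0, 0, 0]

```text
time: 26.65
tool_pos: [0.5449, -0.0263, -0.0188]
tool_rot: [-3.126, -0.0, 1.45]
contact_force: [-25.3, 0.7, 20.8]
opening: 0.0007
grip_force: 13.3
```

apply_moves:
  delta_pos:
    - [0, 0, 0]
    - [0, 0, 0]
    - [0, 0, 0]
    - [0, 0, 0]
    - [0, 0, 0]
    - [0, 0, 0]
    - [0, 0, 0]
    - [0, 0, 0]
  dr:
    - [0, 0, 0]
    - [0, 0, 0]
    - [0, 0, 0]
    - [0, 0, 0]
    - [0, 0, 0]
    - [0, 0, 0]
    - [0, 0, 0]
    - [0, 0, 0]
  jaw: [0, 0, 0, 0, 0, 0, 0, 0]

```text
time: 27.32
tool_pos: [0.5449, -0.0263, -0.0188]
tool_rot: [-3.126, -0.0, 1.45]
contact_force: [-25.4, 1.1, 19.7]
opening: 0.0005
grip_force: 13.3
```

apply_moves:
  delta_pos:
    - [-0.02, 0.0025, 0]
    - [-0.04, 0.005, 0]
    - [-0.06, 0.0073, 0]
    - [-0.08, 0.01, 0]
    - [-0.1, 0.012, 0]
    - [-0.12, 0.0147, 0]
    - [-0.14, 0.017, 0]
    - [-0.16, 0.0195, 0]
  dr:
    - [0, 0, 0]
    - [0, 0, 0]
    - [0, 0, 0]
    - [0, 0, 0]
    - [0, 0, 0]
    - [0, 0, 0]
    - [0, 0, 0]
    - [0, 0, 0]
  jaw: [0, 0, 0, 0, 0, 0, 0, 0]

```text
time: 27.98
tool_pos: [0.4877, -0.0196, -0.0185]
tool_rot: [3.142, 0.0, 1.449]
contact_force: [-3.6, 0.6, -1.3]
opening: 0.0008
grip_force: 1.2
```

apply_moves:
  delta_pos:
    - [-0.02, 0.0025, 0]
    - [-0.04, 0.005, 0]
    - [-0.06, 0.0073, 0]
    - [-0.08, 0.01, 0]
    - [-0.1, 0.012, 0]
    - [-0.12, 0.0147, 0]
    - [-0.14, 0.017, 0]
    - [-0.16, 0.0195, 0]
  dr:
    - [0, 0, 0]
    - [0, 0, 0]
    - [0, 0, 0]
    - [0, 0, 0]
    - [0, 0, 0]
    - [0, 0, 0]
    - [0, 0, 0]
    - [0, 0, 0]
  jaw: [0, 0, 0, 0, 0, 0, 0, 0]

```text
time: 28.65
tool_pos: [0.4243, -0.012, -0.0181]
tool_rot: [3.14, 0.0, 1.449]
contact_force: [1.1, -0.6, -0.1]
opening: 0.0005
grip_force: 0.0
```

apply_moves:
  delta_pos:
    - [-0.02, 0.0025, 0]
    - [-0.04, 0.005, 0]
    - [-0.06, 0.0073, 0]
    - [-0.08, 0.01, 0]
    - [-0.1, 0.012, 0]
    - [-0.1, 0.012, 0]
    - [-0.1, 0.012, 0]
    - [-0.1, 0.012, 0]
  dr:
    - [0, 0, 0]
    - [0, 0, 0]
    - [0, 0, 0]
    - [0, 0, 0]
    - [0, 0, 0]
    - [0, 0, 0]
    - [0, 0, 0]
    - [0, 0, 0]
  jaw: [0, 0, 0, 0, 0, 0, 0, 0]

```text
time: 29.32
tool_pos: [0.3851, -0.0073, -0.0182]
tool_rot: [3.14, 0.0, 1.449]
contact_force: [-0.2, -0.9, 0.1]
opening: 0.0003
grip_force: 0.0
```

apply_moves:
  delta_pos:
    - [-0.02, 0, 0.1]
    - [-0.02, 0, 0.2]
    - [0.05, -0.1, 0.3]
    - [0.15, -0.2, 0.4]
    - [0.25, -0.3, 0.5]
    - [0.287, -0.345, 0.54]
    - [0.287, -0.345, 0.54]
    - [0.287, -0.345, 0.54]
  dr:
    - [0, 0, 0]
    - [0, 0, 0]
    - [0, 0, 0]
    - [0, 0, 0]
    - [0, 0, 0]
    - [0, 0, 0]
    - [0, 0, 0]
    - [0, 0, 0]
  jaw: [0, 0.5, 1, 1, 1, 1, 1, 1]

```text
time: 29.98
tool_pos: [0.5027, -0.1485, 0.2008]
tool_rot: [3.135, 0.002, 1.448]
contact_force: [0.3, -0.8, 1.3]
opening: 0.0424
grip_force: 0.0
```

Run:
```python
from h import *
np.set_printoptions(precision=4,suppress=True)
im,c,st=snap("wrist","w15"); print(st["tool_pos"],st["tool_rot"])
print(trect(im,c,.035,.47,.60,-.16,.03))
for q in squares(im,c,.02,54,72): print(np.array(q))
```

```text
[ 0.5027 -0.1485  0.2008] [3.1355 0.0024 1.4475]
[(528.9, -102.1, array([59. , 58.6]), -7.0, (308, 99, 59, 60)), (537.3, -23.9, array([58.6, 59. ]), -7.0, (306, 12, 63, 67)), (594.3, -57.9, array([132.9,  17.6]), -3.8, (389, 0, 18, 144)), (475.7, 5.3, array([36.2, 16.9]), -5.6, (258, 0, 20, 43))]
[ 0.5285 -0.1008 55.0827 57.5859 82.9888  0.6495]
[ 0.5284 -0.1013 67.8294 67.5819 83.5476  0.9607]
[ 0.5379 -0.0237 55.6048 58.2208 82.5403  0.8584]
[ 0.5378 -0.0232 65.8319 67.5457 83.072   0.9723]
```

apply_moves:
  delta_pos:
    - [0.087, 0.312, 0]
    - [0.087, 0.312, -0.05]
    - [0.087, 0.312, -0.15]
    - [0.087, 0.312, -0.25]
    - [0.087, 0.312, -0.35]
    - [0.087, 0.312, -0.43]
    - [0.087, 0.312, -0.5]
    - [0.087, 0.312, -0.515]
  dr:
    - [0, 0, 0.004]
    - [0, 0, 0.004]
    - [0, 0, 0.004]
    - [0, 0, 0.004]
    - [0, 0, 0.004]
    - [0, 0, 0.004]
    - [0, 0, 0.004]
    - [0, 0, 0.004]
  jaw: [1, 1, 1, 1, 1, 1, 1, 1]

```text
time: 30.7
tool_pos: [0.5333, -0.0192, -0.0112]
tool_rot: [-3.14, -0.001, 1.451]
contact_force: [-3.7, 5.0, 26.6]
opening: 0.0912
grip_force: 12.9
```

apply_moves:
  delta_pos:
    - [0, 0, 0]
    - [0, 0, 0]
    - [0, 0, 0]
    - [0, 0, 0]
    - [0, 0, 0]
    - [0, 0, 0]
    - [0, 0, 0]
  dr:
    - [0, 0, 0]
    - [0, 0, 0]
    - [0, 0, 0]
    - [0, 0, 0]
    - [0, 0, 0]
    - [0, 0, 0]
    - [0, 0, 0]
  jaw: [0.5, 0.5, 0.5, 0.5, 0.5, 0.5, 0.5]
  force: 20

```text
time: 31.28
tool_pos: [0.5343, -0.0204, -0.008]
tool_rot: [3.141, 0.0, 1.451]
contact_force: [0.4, 0.6, 1.2]
opening: 0.0596
grip_force: 20.0
```

apply_moves:
  delta_pos:
    - [0, 0, 0.1]
    - [0, 0, 0.2]
    - [0, 0.02, 0.27]
    - [-0.02, 0.1, 0.27]
    - [-0.05, 0.18, 0.27]
    - [-0.08, 0.26, 0.27]
    - [-0.1, 0.33, 0.27]
    - [-0.1, 0.33, 0.27]
  dr:
    - [0, 0, 0]
    - [0, 0, 0]
    - [0, 0, 0.16]
    - [0, 0, 0.32]
    - [0, 0, 0.48]
    - [0, 0, 0.64]
    - [0, 0, 0.795]
    - [0, 0, 0.795]
  jaw: [0.5, 0.5, 0.5, 0.5, 0.5, 0.5, 0.5, 0.5]

```text
time: 31.95
tool_pos: [0.4916, 0.1157, 0.0996]
tool_rot: [-3.14, -0.002, 1.856]
contact_force: [-0.2, -0.4, -0.5]
opening: 0.0597
grip_force: 20.0
```

apply_moves:
  delta_pos:
    - [-0.03, 0.1, 0]
    - [-0.06, 0.2, 0]
    - [-0.1, 0.3, 0]
    - [-0.15, 0.38, 0]
    - [-0.2, 0.45, 0]
    - [-0.2, 0.45, 0]
  dr:
    - [0, 0, 0.16]
    - [0, 0, 0.32]
    - [0, 0, 0.48]
    - [0, 0, 0.64]
    - [0, 0, 0.795]
    - [0, 0, 0.795]
  jaw: [0.5, 0.5, 0.5, 0.5, 0.5, 0.5]

```text
time: 32.45
tool_pos: [0.4104, 0.2953, 0.0994]
tool_rot: [-3.14, -0.002, 2.254]
contact_force: [-0.2, 0.5, -1.7]
opening: 0.0599
grip_force: 20.0
```

apply_moves:
  delta_pos:
    - [0, 0, 0]
    - [0, 0, 0]
    - [0, 0, 0]
    - [0, 0, 0]
    - [0, 0, 0]
    - [0, 0, 0]
  dr:
    - [0, 0, 0.16]
    - [0, 0, 0.32]
    - [0, 0, 0.48]
    - [0, 0, 0.64]
    - [0, 0, 0.795]
    - [0, 0, 0.795]
  jaw: [0.5, 0.5, 0.5, 0.5, 0.5, 0.5]

```text
time: 32.95
tool_pos: [0.4144, 0.2909, 0.0995]
tool_rot: [-3.141, -0.0, 2.644]
contact_force: [-0.1, -0.1, -1.1]
opening: 0.0599
grip_force: 20.0
```

apply_moves:
  delta_pos:
    - [0, 0, 0]
    - [0, 0, 0]
    - [0, 0, 0]
    - [0, 0, 0]
    - [0, 0, 0]
    - [0, 0, 0]
  dr:
    - [0, 0, 0.16]
    - [0, 0, 0.32]
    - [0, 0, 0.48]
    - [0, 0, 0.64]
    - [0, 0, 0.795]
    - [0, 0, 0.795]
  jaw: [0.5, 0.5, 0.5, 0.5, 0.5, 0.5]

```text
time: 33.45
tool_pos: [0.4143, 0.2911, 0.0996]
tool_rot: [-3.141, -0.0, 3.04]
contact_force: [-0.4, 0.0, -1.9]
opening: 0.0599
grip_force: 20.0
```

Run:
```python
from h import *
print([telemetry.observe()[k] for k in("tool_pos","tool_rot","opening","contact_force")])
```

```text
[array([0.41428114, 0.29112201, 0.09955708]), array([-3.14137984e+00, -1.59951807e-04,  3.04006522e+00]), 0.05993072206173415, array([-0.41577987,  0.01511089, -1.92626034])]
```

apply_moves:
  delta_pos:
    - [-0.027, 0.1, 0]
    - [-0.027, 0.167, -0.05]
    - [-0.027, 0.167, -0.14]
    - [-0.027, 0.167, -0.23]
    - [-0.027, 0.167, -0.28]
    - [-0.027, 0.167, -0.296]
    - [-0.027, 0.167, -0.296]
  dr:
    - [0, 0, 0.002]
    - [0, 0, 0.002]
    - [0, 0, 0.002]
    - [0, 0, 0.002]
    - [0, 0, 0.002]
    - [0, 0, 0.002]
    - [0, 0, 0.002]
  jaw: [0.5, 0.5, 0.5, 0.5, 0.5, 0.5, 0.5]

```text
time: 34.03
tool_pos: [0.4024, 0.3575, -0.0201]
tool_rot: [-3.139, -0.003, 3.038]
contact_force: [0.3, 0.4, -1.3]
opening: 0.0597
grip_force: 20.0
```

Run:
```python
from h import *
print([telemetry.observe()[k] for k in("tool_pos","tool_rot","opening","contact_force")])
```

```text
[array([ 0.40242517,  0.35750986, -0.02007782]), array([-3.13929656e+00, -2.75264174e-03,  3.03834025e+00]), 0.05973329197304264, array([ 0.27535018,  0.38751778, -1.28111646])]
```

Close to target; lower 2 mm, release, raise.

apply_moves:
  delta_pos:
    - [0.002, 0, -0.003]
    - [0.002, 0, -0.006]
    - [0.002, 0, -0.006]
    - [0.002, 0, -0.006]
    - [0.002, 0, -0.006]
    - [0.002, 0, -0.006]
    - [0.002, 0, -0.006]
    - [0.002, 0, -0.006]
  dr:
    - [0, 0, 0.004]
    - [0, 0, 0.004]
    - [0, 0, 0.004]
    - [0, 0, 0.004]
    - [0, 0, 0.004]
    - [0, 0, 0.004]
    - [0, 0, 0.004]
    - [0, 0, 0.004]
  jaw: [0.5, 0.5, 0.5, 0.8, 0.8, 0.8, 0.8, 0.8]

```text
time: 34.7
tool_pos: [0.4041, 0.3586, -0.0209]
tool_rot: [3.141, 0.0, 3.044]
contact_force: [0.1, -0.0, -0.3]
opening: 0.0734
grip_force: 0.0
```

apply_moves:
  delta_pos:
    - [0, 0, 0.1]
    - [0, 0, 0.2]
    - [0, 0, 0.3]
    - [0.1, 0, 0.4]
    - [0.2, 0, 0.5]
    - [0.2, 0, 0.55]
    - [0.2, 0, 0.55]
    - [0.2, 0, 0.55]
  dr:
    - [0, 0, 0]
    - [0, 0, 0]
    - [0, 0, 0]
    - [0, 0, 0]
    - [0, 0, 0]
    - [0, 0, 0]
    - [0, 0, 0]
    - [0, 0, 0]
  jaw: [1, 1, 1, 1, 1, 1, 1, 1]

```text
time: 35.37
tool_pos: [0.4862, 0.3589, 0.2014]
tool_rot: [3.138, 0.005, 3.043]
contact_force: [-0.3, -0.2, -0.5]
opening: 0.0919
grip_force: 0.0
```

Run:
```python
from h import *
np.set_printoptions(precision=4,suppress=True)
im,c,st=snap("wrist","w16"); print(st["tool_pos"],st["tool_rot"])
print("sq",*squares(im,c,.006,54,72),sep="\n")
h=cv2.cvtColor(im,cv2.COLOR_BGR2HSV); gr=cv2.inRange(h,(45,50,30),(85,255,255))
q=proj(c,[(.34,.29,.021),(.47,.29,.021),(.47,.42,.021),(.34,.42,.021)]).astype(np.int32); w=np.zeros_like(gr); cv2.fillPoly(w,[q],255)
g=gr&w; W=plane(c,cv2.findNonZero(g).reshape(-1,2).astype(float),.021)[:,:2]; print(len(W),cv2.minAreaRect((W*1000).astype(np.float32)))
for t in (140,160,180): print(trect(im,c,.021,.36,.455,.31,.41,t))
```

```text
[0.4862 0.3589 0.2014] [3.1383 0.0047 3.0425]
sq
(0.5620462036132813, 0.3415880126953125, 55.34893035888672, 54.11598587036133, 84.28524780273438, 0.9734712110165905)
(0.528431396484375, 0.42885382080078127, 58.90277862548828, 71.4637222290039, 86.0721206665039, 0.31629469982763764)
(0.4848928527832031, 0.34912054443359375, 55.696773529052734, 54.46770477294922, 84.2975082397461, 0.9684257928434494)
(0.4058114624023437, 0.3572256164550781, 58.79960250854492, 58.365325927734375, 86.33887481689453, 0.5556860552887427)
1782 ((406.19305419921875, 358.5001525878906), (49.36970901489258, 47.811988830566406), 84.34124755859375)
[(407.4, 357.2, array([61.6, 61.9]), -5.7, (277, 69, 61, 63))]
[(406.4, 357.4, array([60. , 58.8]), -4.8, (278, 70, 59, 60))]
[]
```

apply_moves:
  delta_pos:
    - [0.05, -0.1, 0]
    - [0.08, -0.2, 0]
    - [0.1, -0.3, 0]
    - [0.12, -0.4, 0]
    - [0.14, -0.5, 0]
    - [0.16, -0.6, 0]
    - [0.18, -0.7, 0]
    - [0.18, -0.8, 0]
  dr:
    - [0, 0, -0.046]
    - [0, 0, -0.046]
    - [0, 0, -0.046]
    - [0, 0, -0.046]
    - [0, 0, -0.046]
    - [0, 0, -0.046]
    - [0, 0, -0.046]
    - [0, 0, -0.046]
  jaw: [1, 1, 1, 1, 1, 1, 1, 1]

```text
time: 36.08
tool_pos: [0.555, 0.0371, 0.1967]
tool_rot: [3.142, -0.003, 3.021]
contact_force: [-0.3, -0.0, 0.1]
opening: 0.0919
grip_force: 0.0
```

apply_moves:
  delta_pos:
    - [0.05, -0.1, 0]
    - [0.05, -0.2, 0]
    - [0.05, -0.33, 0]
    - [0.05, -0.33, 0]
    - [0.05, -0.33, 0]
  dr:
    - [0, 0, 0]
    - [0, 0, 0]
    - [0, 0, 0]
    - [0, 0, 0]
    - [0, 0, 0]
  jaw: [1, 1, 1, 1, 1]

```text
time: 36.5
tool_pos: [0.5744, -0.096, 0.1967]
tool_rot: [3.141, -0.004, 3.017]
contact_force: [0.1, 0.4, -0.5]
opening: 0.0916
grip_force: 0.0
```

Run:
```python
from h import *
np.set_printoptions(precision=4,suppress=True)
im,c,st=snap("wrist","w17"); print(st["tool_pos"],st["tool_rot"])
for t in (100,120): print(trect(im,c,.035,.47,.585,-.16,-.04,t))
print(*squares(im,c,.02,54,72),sep="\n")
```

```text
[ 0.5744 -0.096   0.1967] [ 3.1414 -0.0041  3.0167]
[(528.3, -102.1, array([59.2, 59. ]), -7.1, (275, 106, 60, 60))]
[(528.4, -102.2, array([58.9, 59. ]), -6.6, (275, 106, 60, 60))]
(0.5381566772460937, -0.023255405426025392, 55.83933639526367, 55.15885543823242, 82.9376449584961, 0.9665261876618787)
(0.546691650390625, 0.054030548095703124, 55.495792388916016, 55.217018127441406, 83.02676391601562, 0.9639187185457198)
(0.5281972045898438, -0.10090342712402343, 68.13905334472656, 66.55745697021484, 82.853271484375, 0.962399923878279)
(0.5467454223632813, 0.053742996215820314, 67.03176879882812, 67.73167419433594, 83.39119720458984, 0.9490153226863156)
```

apply_moves:
  delta_pos:
    - [-0.08, -0.015, -0.05]
    - [-0.115, -0.015, -0.14]
    - [-0.115, -0.015, -0.24]
    - [-0.115, -0.015, -0.33]
    - [-0.115, -0.015, -0.41]
    - [-0.115, -0.015, -0.46]
    - [-0.115, -0.015, -0.49]
    - [-0.115, -0.015, -0.502]
  dr:
    - [0, 0, 0.005]
    - [0, 0, 0.005]
    - [0, 0, 0.005]
    - [0, 0, 0.005]
    - [0, 0, 0.005]
    - [0, 0, 0.005]
    - [0, 0, 0.005]
    - [0, 0, 0.005]
  jaw: [1, 1, 1, 1, 1, 1, 1, 1]

```text
time: 37.22
tool_pos: [0.5277, -0.0965, -0.0046]
tool_rot: [3.14, -0.006, 3.026]
contact_force: [-0.7, 0.5, 0.9]
opening: 0.0923
grip_force: 0.0
```

apply_moves:
  delta_pos:
    - [0, 0, 0]
    - [0, 0, 0]
    - [0, 0, 0]
    - [0, 0, 0]
    - [0, 0, 0]
    - [0, 0, 0]
    - [0, 0, 0]
  dr:
    - [0, 0, 0]
    - [0, 0, 0]
    - [0, 0, 0]
    - [0, 0, 0]
    - [0, 0, 0]
    - [0, 0, 0]
    - [0, 0, 0]
  jaw: [0.5, 0.5, 0.5, 0.5, 0.5, 0.5, 0.5]
  force: 20

```text
time: 37.8
tool_pos: [0.5306, -0.0997, -0.0011]
tool_rot: [-3.141, 0.002, 3.023]
contact_force: [0.7, -0.4, 4.9]
opening: 0.0595
grip_force: 20.0
```

apply_moves:
  delta_pos:
    - [0, 0, 0.1]
    - [0, 0, 0.2]
    - [-0.05, 0.06, 0.25]
    - [-0.1, 0.15, 0.25]
    - [-0.1, 0.25, 0.25]
    - [-0.1, 0.35, 0.25]
    - [-0.1, 0.45, 0.25]
    - [-0.1, 0.55, 0.25]
  dr:
    - [0, 0, 0.036]
    - [0, 0, 0.036]
    - [0, 0, 0.036]
    - [0, 0, 0.036]
    - [0, 0, 0.036]
    - [0, 0, 0.036]
    - [0, 0, 0.036]
    - [0, 0, 0.036]
  jaw: [0.5, 0.5, 0.5, 0.5, 0.5, 0.5, 0.5, 0.5]

```text
time: 38.47
tool_pos: [0.4895, 0.1221, 0.0982]
tool_rot: [3.141, 0.0, 3.04]
contact_force: [0.9, -0.6, -1.3]
opening: 0.0596
grip_force: 20.0
```

apply_moves:
  delta_pos:
    - [-0.01, 0.1, 0]
    - [-0.01, 0.2, 0]
    - [-0.01, 0.3, 0]
    - [-0.01, 0.4, 0]
    - [-0.01, 0.5, 0]
    - [-0.01, 0.57, 0]
    - [-0.01, 0.57, 0]
    - [-0.01, 0.57, 0]
  dr:
    - [0, 0, 0]
    - [0, 0, 0]
    - [0, 0, 0]
    - [0, 0, 0]
    - [0, 0, 0]
    - [0, 0, 0]
    - [0, 0, 0]
    - [0, 0, 0]
  jaw: [0.5, 0.5, 0.5, 0.5, 0.5, 0.5, 0.5, 0.5]

```text
time: 39.13
tool_pos: [0.4852, 0.3495, 0.0973]
tool_rot: [-3.141, -0.001, 3.044]
contact_force: [-0.0, -0.3, -0.9]
opening: 0.06
grip_force: 20.0
```

Run:
```python
from h import *
np.set_printoptions(precision=4,suppress=True)
im,c,st=snap("wrist"); print(st["tool_pos"],st["tool_rot"])
for t in (140,160): print(trect(im,c,.021,.36,.45,.31,.41,t))
```

```text
[0.4852 0.3495 0.0973] [-3.1408 -0.0009  3.0441]
[(379.6, 326.0, array([35.5, 21.8]), -6.9, (246, 48, 50, 34)), (397.9, 349.2, array([77.8, 78.1]), -5.6, (253, 30, 106, 112))]
[(379.6, 326.1, array([35.3, 21.1]), -5.7, (246, 49, 50, 32))]
```

apply_moves:
  delta_pos:
    - [0.0045, 0, -0.05]
    - [0.0045, 0, -0.12]
    - [0.0045, 0, -0.19]
    - [0.0045, 0, -0.24]
    - [0.0045, 0, -0.265]
    - [0.0045, 0, -0.274]
    - [0.0045, 0, -0.274]
  dr:
    - [0, 0, -0.003]
    - [0, 0, -0.003]
    - [0, 0, -0.003]
    - [0, 0, -0.003]
    - [0, 0, -0.003]
    - [0, 0, -0.003]
    - [0, 0, -0.003]
  jaw: [0.5, 0.5, 0.5, 0.5, 0.5, 0.5, 0.5]

```text
time: 39.77
tool_pos: [0.488, 0.3475, -0.0117]
tool_rot: [-3.141, -0.001, 3.039]
contact_force: [0.3, -1.3, -0.9]
opening: 0.0593
grip_force: 20.0
```

Run:
```python
from h import *
print([telemetry.observe()[k] for k in("tool_pos","tool_rot","opening","contact_force")])
```

```text
[array([ 0.48799267,  0.34747184, -0.01171711]), array([-3.14107415e+00, -7.25945278e-04,  3.03853742e+00]), 0.059332997468075924, array([ 0.26418295, -1.30164316, -0.91535063])]
```

apply_moves:
  delta_pos:
    - [-0.002, 0.003, -0.004]
    - [-0.002, 0.004, -0.008]
    - [-0.002, 0.004, -0.009]
    - [-0.002, 0.004, -0.009]
    - [-0.002, 0.004, -0.009]
    - [-0.002, 0.004, -0.009]
    - [-0.002, 0.004, -0.009]
    - [-0.002, 0.004, -0.009]
  dr:
    - [0, 0, 0.004]
    - [0, 0, 0.004]
    - [0, 0, 0.004]
    - [0, 0, 0.004]
    - [0, 0, 0.004]
    - [0, 0, 0.004]
    - [0, 0, 0.004]
    - [0, 0, 0.004]
  jaw: [0.5, 0.5, 0.5, 0.8, 0.8, 0.8, 0.8, 0.8]

```text
time: 40.43
tool_pos: [0.4871, 0.3502, -0.0149]
tool_rot: [3.141, 0.0, 3.042]
contact_force: [-0.3, 0.8, 0.5]
opening: 0.0734
grip_force: 0.0
```

apply_moves:
  delta_pos:
    - [0, 0, 0.1]
    - [0, 0, 0.2]
    - [0, 0, 0.3]
    - [0.05, 0, 0.4]
    - [0.1, 0, 0.5]
    - [0.1, 0, 0.55]
    - [0.1, 0, 0.55]
    - [0.1, 0, 0.55]
  dr:
    - [0, 0, 0]
    - [0, 0, 0]
    - [0, 0, 0]
    - [0, 0, 0]
    - [0, 0, 0]
    - [0, 0, 0]
    - [0, 0, 0]
    - [0, 0, 0]
  jaw: [0.8, 0.8, 0.8, 0.8, 0.8, 0.8, 0.8, 0.8]

```text
time: 41.1
tool_pos: [0.5278, 0.3503, 0.2063]
tool_rot: [3.14, 0.003, 3.042]
contact_force: [-0.3, -0.2, 1.0]
opening: 0.0733
grip_force: 0.0
```

Run:
```python
from h import *
np.set_printoptions(precision=4,suppress=True)
im,c,st=snap("wrist","w18"); print(st["tool_pos"],st["tool_rot"])
print("sq",*squares(im,c,.006,54,72),sep="\n")
for t in (140,160): print(trect(im,c,.021,.36,.53,.305,.405,t))
s,_,_=snap("scene"); b,_,_=snap("side")
v=np.vstack([np.hstack([cv2.resize(s[110:310,190:470],(400,286)),cv2.resize(b[100:300,200:480],(400,286))]),np.hstack([cv2.resize(im[:250],(800,312))])]); cv2.imwrite("pics/v18.png",v)
```

```text
[0.5278 0.3503 0.2063] [3.1397 0.0027 3.0415]
sq
(0.5507944946289063, 0.04269935607910156, 58.01408767700195, 57.707115173339844, 83.24066162109375, 0.9579527518165181)
(0.5626887817382813, 0.341449951171875, 55.604488372802734, 54.154476165771484, 84.26507568359375, 0.9822506155907599)
(0.5629436645507813, 0.3414857177734375, 67.21126556396484, 66.47721099853516, 84.26603698730469, 0.9655598671190674)
(0.40733889770507814, 0.35716909790039064, 55.489540100097656, 54.6396598815918, 84.24967193603516, 0.7342922417707385)
(0.3763163146972656, 0.32492837524414064, 54.97589874267578, 59.19968032836914, 84.20703887939453, 0.5397241988182047)
[(484.0, 349.5, array([61.9, 61.7]), -5.7, (283, 105, 58, 59)), (398.3, 346.5, array([83.9, 80. ]), -5.7, (259, 6, 83, 86))]
[(484.9, 349.4, array([60.6, 57.6]), -5.7, (284, 108, 57, 55))]
```

View pics/v18.png

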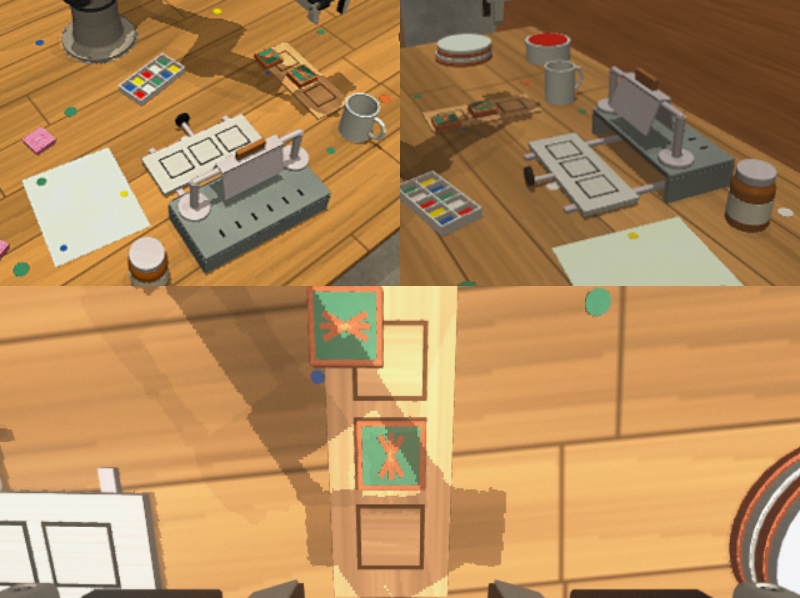

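apply_moves:
  delta_pos:
    - [-0.1, -0.02, 0]
    - [-0.2, -0.05, 0]
    - [-0.21, -0.05, 0]
    - [-0.21, -0.05, 0]
    - [-0.21, -0.05, 0]
  dr:
    - [0, 0, 0]
    - [0, 0, 0]
    - [0, 0, 0]
    - [0, 0, 0]
    - [0, 0, 0]
  jaw: [1, 1, 1, 1, 1]

```text
time: 41.67
tool_pos: [0.4432, 0.3303, 0.2047]
tool_rot: [3.142, 0.0, 3.042]
contact_force: [0.8, -0.7, 0.7]
opening: 0.0916
grip_force: 0.0
```

Run:
```python
from h import *
np.set_printoptions(precision=4,suppress=True)
im,c,st=snap("wrist","w19"); print(st["tool_pos"],st["tool_rot"])
print("sq",*[q[:6] for q in squares(im,c,.006,54,72)],sep="\n")
print("sqtop",*[q[:6] for q in squares(im,c,.021,50,66)],sep="\n")
h=cv2.cvtColor(im,cv2.COLOR_BGR2HSV); gr=cv2.morphologyEx(cv2.inRange(h,(40,45,30),(88,255,255)),cv2.MORPH_OPEN,np.ones((3,3)))
C,_=cv2.findContours(cv2.morphologyEx(gr,cv2.MORPH_CLOSE,np.ones((15,15))),cv2.RETR_EXTERNAL,cv2.CHAIN_APPROX_NONE)
for k in C:
    if cv2.contourArea(k)<500: continue
    W=plane(c,k.reshape(-1,2).astype(float),.021)[:,:2]; print("green",cv2.minAreaRect((W*1000).astype(np.float32)),cv2.boundingRect(k))
for t in (150,165,180): print(trect(im,c,.021,.32,.43,.27,.38,t))
```

```text
[0.4432 0.3303 0.2047] [3.1415 0.0003 3.0424]
sq
(0.48745068359375, 0.34971286010742186, 56.01527786254883, 56.883026123046875, 84.17787170410156, 0.7865772343499282)
(0.48685928344726564, 0.34970248413085936, 67.72510528564453, 70.50025177001953, 83.95173645019531, 0.963376651387475)
(0.40704595947265626, 0.3574100341796875, 55.021114349365234, 55.497737884521484, 84.18016052246094, 0.7017747982992525)
(0.3223736877441406, 0.651307373046875, 62.13201904296875, 67.99934387207031, 0.29373571276664734, 0.836372322763259)
sqtop
(0.48290777587890626, 0.34923944091796877, 53.844970703125, 54.67906188964844, 84.17784881591797, 0.7865775557303235)
(0.4056183166503906, 0.356638427734375, 52.88930130004883, 53.34752655029297, 84.18009185791016, 0.7017744051349354)
(0.32422671508789064, 0.6391487426757813, 59.72473907470703, 65.3647232055664, 0.29372039437294006, 0.8363717468129306)
green ((485.25628662109375, 350.7537841796875), (48.21611022949219, 47.700927734375), 84.34423828125) (317, 189, 43, 41)
green ((379.5648498535156, 324.3201904296875), (49.26144027709961, 49.439208984375), 83.0189437866211) (282, 92, 47, 49)
[(377.5, 322.4, array([85.1, 80.4]), -44.4, (261, 82, 97, 82))]
[]
[]
```

apply_moves:
  delta_pos:
    - [-0.1, -0.018, -0.05]
    - [-0.159, -0.018, -0.15]
    - [-0.159, -0.018, -0.25]
    - [-0.159, -0.018, -0.35]
    - [-0.159, -0.018, -0.44]
    - [-0.159, -0.018, -0.51]
    - [-0.159, -0.018, -0.55]
    - [-0.159, -0.018, -0.561]
  dr:
    - [0, 0, -0.046]
    - [0, 0, -0.046]
    - [0, 0, -0.046]
    - [0, 0, -0.046]
    - [0, 0, -0.046]
    - [0, 0, -0.046]
    - [0, 0, -0.046]
    - [0, 0, -0.046]
  jaw: [1, 1, 1, 1, 1, 1, 1, 1]

```text
time: 42.38
tool_pos: [0.3791, 0.3221, -0.023]
tool_rot: [-3.139, -0.004, 3.018]
contact_force: [-0.9, 0.1, 0.9]
opening: 0.0917
grip_force: 0.0
```

apply_moves:
  delta_pos:
    - [0, 0, 0]
    - [0, 0, 0]
    - [0, 0, 0]
    - [0, 0, 0]
    - [0, 0, 0]
    - [0, 0, 0]
    - [0, 0, 0]
  dr:
    - [0, 0, 0]
    - [0, 0, 0]
    - [0, 0, 0]
    - [0, 0, 0]
    - [0, 0, 0]
    - [0, 0, 0]
    - [0, 0, 0]
  jaw: [0.5, 0.5, 0.5, 0.5, 0.5, 0.5, 0.5]
  force: 20

```text
time: 42.97
tool_pos: [0.3802, 0.3233, -0.0185]
tool_rot: [3.14, 0.002, 3.019]
contact_force: [-0.4, 0.8, 6.3]
opening: 0.0596
grip_force: 20.0
```

apply_moves:
  delta_pos:
    - [0, 0, 0.05]
    - [0, 0, 0.08]
    - [0.03, 0.04, 0.08]
    - [0.0675, 0.085, 0.08]
    - [0.0675, 0.085, 0.08]
    - [0.0675, 0.085, 0.04]
    - [0.0675, 0.085, 0.008]
    - [0.0675, 0.085, 0.008]
  dr:
    - [0, 0, 0]
    - [0, 0, 0]
    - [0, 0, 0.02]
    - [0, 0, 0.045]
    - [0, 0, 0.045]
    - [0, 0, 0.045]
    - [0, 0, 0.045]
    - [0, 0, 0.045]
  jaw: [0.5, 0.5, 0.5, 0.5, 0.5, 0.5, 0.5, 0.5]

```text
time: 43.63
tool_pos: [0.4051, 0.356, -0.0181]
tool_rot: [-3.14, -0.002, 3.041]
contact_force: [-0.4, -0.4, -0.5]
opening: 0.0599
grip_force: 20.0
```

apply_moves:
  delta_pos:
    - [0, 0, 0]
    - [0, 0, 0]
  dr:
    - [0, 0, 0]
    - [0, 0, 0]
  jaw: [0.5, 0.5]

```text
time: 43.8
tool_pos: [0.4062, 0.3567, -0.016]
tool_rot: [-3.141, -0.0, 3.041]
contact_force: [0.5, -0.8, -0.8]
opening: 0.0595
grip_force: 20.0
```

apply_moves:
  delta_pos:
    - [0.002, 0.001, -0.004]
    - [0.002, 0.001, -0.007]
    - [0.002, 0.001, -0.007]
    - [0.002, 0.001, -0.007]
    - [0.002, 0.001, -0.007]
    - [0.002, 0.001, -0.007]
    - [0.002, 0.001, -0.007]
    - [0.002, 0.001, -0.007]
  dr:
    - [0, 0, 0]
    - [0, 0, 0]
    - [0, 0, 0]
    - [0, 0, 0]
    - [0, 0, 0]
    - [0, 0, 0]
    - [0, 0, 0]
    - [0, 0, 0]
  jaw: [0.5, 0.5, 0.5, 0.8, 0.8, 0.8, 0.8, 0.8]

```text
time: 44.47
tool_pos: [0.4072, 0.3573, -0.0191]
tool_rot: [3.141, 0.0, 3.041]
contact_force: [0.0, 0.1, -0.7]
opening: 0.0734
grip_force: 0.0
```

apply_moves:
  delta_pos:
    - [0, 0, 0.1]
    - [0, 0, 0.2]
    - [0, 0, 0.3]
    - [0.1, 0, 0.4]
    - [0.2, 0, 0.5]
    - [0.27, 0, 0.56]
    - [0.27, 0, 0.56]
    - [0.27, 0, 0.56]
  dr:
    - [0, 0, 0]
    - [0, 0, 0]
    - [0, 0, 0]
    - [0, 0, 0]
    - [0, 0, 0]
    - [0, 0, 0]
    - [0, 0, 0]
    - [0, 0, 0]
  jaw: [0.8, 0.8, 0.8, 0.8, 0.8, 0.8, 0.8, 0.8]

```text
time: 45.13
tool_pos: [0.5202, 0.3574, 0.2091]
tool_rot: [3.137, 0.008, 3.039]
contact_force: [-0.4, 0.1, -0.3]
opening: 0.0736
grip_force: 0.0
```

Run:
```python
from h import *
np.set_printoptions(precision=4,suppress=True)
im,c,st=snap("wrist","w20"); print(st["tool_pos"],st["tool_rot"])
print("sq",*[q[:6] for q in squares(im,c,.006,54,72)],sep="\n")
h=cv2.cvtColor(im,cv2.COLOR_BGR2HSV); gr=cv2.morphologyEx(cv2.inRange(h,(40,45,30),(88,255,255)),cv2.MORPH_OPEN,np.ones((3,3)))
C,_=cv2.findContours(cv2.morphologyEx(gr,cv2.MORPH_CLOSE,np.ones((15,15))),cv2.RETR_EXTERNAL,cv2.CHAIN_APPROX_NONE)
for k in C:
    if cv2.contourArea(k)<500: continue
    W=plane(c,k.reshape(-1,2).astype(float),.021)[:,:2]; print("green",cv2.minAreaRect((W*1000).astype(np.float32)),cv2.boundingRect(k))
for t in (140,150,165): print(trect(im,c,.021,.365,.445,.31,.40,t),trect(im,c,.021,.447,.523,.31,.39,t))
```

```text
[0.5202 0.3574 0.2091] [3.137  0.0082 3.039 ]
sq
(0.5508361206054687, 0.04270475769042969, 58.73483657836914, 56.825809478759766, 84.06312561035156, 0.9470153879198235)
(0.5625855102539062, 0.3413525390625, 55.30693054199219, 55.115447998046875, 84.08067321777344, 0.9636741191827901)
(0.5621948852539063, 0.341562744140625, 67.34246826171875, 66.34858703613281, 84.05034637451172, 0.9745196759345006)
(0.4866051025390625, 0.34993643188476564, 58.92768859863281, 59.81190490722656, 84.29358673095703, 0.7464866280870119)
(0.4861216735839844, 0.349243408203125, 68.43094635009766, 67.61498260498047, 84.12162780761719, 0.9455197087851301)
(0.4059305114746094, 0.35652728271484374, 58.264015197753906, 57.353973388671875, 84.15383911132812, 0.7554601209200622)
(0.40680828857421875, 0.357032958984375, 66.9928970336914, 68.476318359375, 84.32391357421875, 0.9443827604599074)
green ((485.8016357421875, 349.88433837890625), (48.73828125, 48.895912170410156), 84.33356475830078) (283, 120, 46, 46)
green ((406.5174560546875, 357.02734375), (49.00177764892578, 49.3791389465332), 84.6529312133789) (280, 39, 49, 52)
[(408.2, 357.3, array([61.2, 62. ]), -5.6, (274, 34, 61, 65))] [(483.9, 349.5, array([61.3, 61.7]), -5.9, (277, 112, 57, 58))]
[(408.4, 357.5, array([60.2, 62. ]), -5.1, (275, 34, 60, 65))] [(483.9, 349.7, array([61. , 61.7]), -5.9, (277, 112, 57, 58))]
[] []
```

```bash
python3 -c "
from cell import job; print(job.hand_in())"
```

```text
the job is handed in; nothing more can be done
None
```

The job is handed in: the cover hangs astride the rail, both tiles (only two were there) were held home in the lamp box for over three seconds, and they now sit on two adjacent drying-board squares, within about 1 mm by the last camera check; one tile got knocked aside after placing and was put back.

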